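Spring a stool seat with a spring puller

TASK

Spring this stool seat: first clamp the frame by sliding the red jaw fully home against it and swinging the clamp's lever round to its locked stop. Then, with the spring puller and never with the fingers, stretch every spring hanging on the frame and hook it down over the post straight in front of it on the front rail. When all are on, open the clamp again (lever back to its open stop, jaw slid all the way back) and lay the puller on the black rubber mat, leaving the other things on the bench where they are.

Things in the scene. Friction and masses are not known exactly. Their poses are not given: they have to be found in the camera images.
- frame: Fixed beech seat frame on a plywood board 18 mm thick. Origin: bench level, centre of the opening; x along the rails, y from front rail (posts; y -170 to -125 mm) to rear rail (pins, red clamp; +125 to +170), z up. Rail tops 63 mm up; end rails inside x = +-110 mm. Fence before the front rail to y -193 mm, 42 mm up. Springs are pulled out to -y. 2 to 4 of the 4 places hold a spring.
- post1 (a point): Anchor post 1 (frame x -78, y -155 mm): upright steel pin 7 mm in diameter, rounded top, on a brass collar 20 mm in diameter and 10 mm tall that stands on the rail and on which the hook sits. The point: on its axis at seated-wire height, 74.5 mm above the bench; the pin's tip is 6 mm above it, the collar's top 1.5 mm below.
- post2 (a point): Anchor post 2 (frame x -26, y -155 mm): upright steel pin 7 mm in diameter, rounded top, on a brass collar 20 mm in diameter and 10 mm tall that stands on the rail and on which the hook sits. The point: on its axis at seated-wire height, 74.5 mm above the bench; the pin's tip is 6 mm above it, the collar's top 1.5 mm below.
- post3 (a point): Anchor post 3 (frame x 26, y -155 mm): upright steel pin 7 mm in diameter, rounded top, on a brass collar 20 mm in diameter and 10 mm tall that stands on the rail and on which the hook sits. The point: on its axis at seated-wire height, 74.5 mm above the bench; the pin's tip is 6 mm above it, the collar's top 1.5 mm below.
- post4 (a point): Anchor post 4 (frame x 78, y -155 mm): upright steel pin 7 mm in diameter, rounded top, on a brass collar 20 mm in diameter and 10 mm tall that stands on the rail and on which the hook sits. The point: on its axis at seated-wire height, 74.5 mm above the bench; the pin's tip is 6 mm above it, the collar's top 1.5 mm below.
- spring1: Spring 1 (None: absent), lying slack. Origin: rear ring, held with 4 mm play under a washer on a screw at frame x -78, y +145 mm, 63 mm up; x towards its post. Coil 19 mm thick, ending in a flat double loop of 3 mm wire: closed puller eye, cross wire (waist), open end hook that rests on the front rail. Up to 0.04 rad askew; swings and lifts freely on the screw.
- spring2: Spring 2 (None: absent), lying slack. Origin: rear ring, held with 4 mm play under a washer on a screw at frame x -26, y +145 mm, 63 mm up; x towards its post. Coil 19 mm thick, ending in a flat double loop of 3 mm wire: closed puller eye, cross wire (waist), open end hook that rests on the front rail. Up to 0.04 rad askew; swings and lifts freely on the screw.
- spring3: Spring 3 (None: absent), lying slack. Origin: rear ring, held with 4 mm play under a washer on a screw at frame x 26, y +145 mm, 63 mm up; x towards its post. Coil 19 mm thick, ending in a flat double loop of 3 mm wire: closed puller eye, cross wire (waist), open end hook that rests on the front rail. Up to 0.04 rad askew; swings and lifts freely on the screw.
- spring4: Spring 4 (None: absent), lying slack. Origin: rear ring, held with 4 mm play under a washer on a screw at frame x 78, y +145 mm, 63 mm up; x towards its post. Coil 19 mm thick, ending in a flat double loop of 3 mm wire: closed puller eye, cross wire (waist), open end hook that rests on the front rail. Up to 0.04 rad askew; swings and lifts freely on the screw.
- hook1 (a point): Spring 1's end hook, where the post's axis sits when hooked; at wire height. 275 mm from the rear ring's centre slack, 296 on the post, 325 at most. Along the spring: outer bend 5 mm further out; towards the coil, waist wire (on which the puller pulls) at 24 mm, middle of puller eye at 37 mm. Free inside: eye 23 x 15 mm, hook 26 x 15 mm. 4 N to start, 14 N on the post.
- hook2 (a point): Spring 2's end hook, where the post's axis sits when hooked; at wire height. 275 mm from the rear ring's centre slack, 296 on the post, 325 at most. Along the spring: outer bend 5 mm further out; towards the coil, waist wire (on which the puller pulls) at 24 mm, middle of puller eye at 37 mm. Free inside: eye 23 x 15 mm, hook 26 x 15 mm. 4 N to start, 14 N on the post.
- hook3 (a point): Spring 3's end hook, where the post's axis sits when hooked; at wire height. 275 mm from the rear ring's centre slack, 296 on the post, 325 at most. Along the spring: outer bend 5 mm further out; towards the coil, waist wire (on which the puller pulls) at 24 mm, middle of puller eye at 37 mm. Free inside: eye 23 x 15 mm, hook 26 x 15 mm. 4 N to start, 14 N on the post.
- hook4 (a point): Spring 4's end hook, where the post's axis sits when hooked; at wire height. 275 mm from the rear ring's centre slack, 296 on the post, 325 at most. Along the spring: outer bend 5 mm further out; towards the coil, waist wire (on which the puller pulls) at 24 mm, middle of puller eye at 37 mm. Free inside: eye 23 x 15 mm, hook 26 x 15 mm. 4 N to start, 14 N on the post.
- puller: Spring puller, about 0.18 kg: dark wooden handle 80 x 26 x 38 mm (long, wide, tall) between brass end plates 6 mm thick, 36 mm wide, 40 mm tall; a 7 mm steel rod runs forward from it, axis at 35 mm height, to the hook. Origin: middle of the handle's underside; x forward to the hook, z up. Lies flat, hook down. Grip across the handle, level.
- puller_hook (a point): At puller x = 145 mm a 6 mm shank comes down from the rod (rod underside at 31.5 mm) to a 5 mm thick toe turned back 8 mm towards the handle, underside level with the handle's. Point: shank axis at the toe's top, 5 mm above the underside. Toe and shank go down into a puller eye; drawn back, the toe slips under the waist and the shank pulls on it.
- mat: Black rubber mat, fixed, 170 x 240 x 4 mm (x, y, thick), the puller's place. Origin: centre of its underside, z up.
- jaw (a joint): Travel of the red clamp jaw in m towards the frame along frame -y: 0 fully back, 0.070 fully home against the rear rail. Sliding friction 5 N; it stays where it is left. It may start a little forward of fully back.
- jaw_grip (a point): Centre of the red jaw block, 26 mm above the board (44 mm above the bench): block 44 mm wide (frame x), 36 mm long (frame y), its sides free from 22 to 56 mm above the bench; pinch the sides or push from behind.
- lever (a joint): Angle of the clamp lever about its vertical pivot on the jaw: 0 open stop, pointing away from the frame (frame +y); grows anticlockwise seen from above; 1.571 locked stop, pointing to frame -x. Friction 0.10 N m; it stays where it is left. Push the arm or ball sideways.
- lever_pivot (a point): Pivot of the lever, above the middle of the jaw block, 84 mm above the bench.
- lever_ball (a point): Centre of the black ball (22 mm in diameter) at the lever's end, 85 mm from the pivot, 84 mm above the bench; the steel arm is 13 mm wide and 12 mm thick, its underside 77 mm above the bench. Locked, it stands 26 mm behind the rear rail's outer face, 14 mm above the rail.
- wax_tin: Round tin with a yellow label, 72 mm in diameter, 58 mm tall; bystander. Origin: centre of its underside.
- mallet: Hammer lying on the bench; bystander. Origin: underside, x along the handle to the head.
- tack_box: Open green box 90 x 70 x 32 mm; bystander. Origin: centre of its underside.

How it is judged:
On the way, in this order (a step that is already met when the one before it is completed fails the run):
1. the clamp jaw is fully home against the frame (value of joint jaw above 0.066 m), for 0.2 s.
2. with the jaw home, the clamp lever is swung to its locked stop (value of joint jaw above 0.066 m and value of joint lever above 1.4 rad), for 0.2 s.
3. every spring present is hooked over its own post (all of step 2 and horizontal distance between hook1 and post1 below 0.005 m and z of hook1 in the frame of post1 below 0.004 m and horizontal distance between hook2 and post2 below 0.005 m and z of hook2 in the frame of post2 below 0.004 m and horizontal distance between hook3 and post3 below 0.005 m and z of hook3 in the frame of post3 below 0.004 m and horizontal distance between hook4 and post4 below 0.005 m and z of hook4 in the frame of post4 below 0.004 m), for 0.2 s.
4. the springs still on, the clamp is open: lever at its open stop and jaw fully back (value of joint lever below 0.15 rad and value of joint jaw below 0.006 m and horizontal distance between hook1 and post1 below 0.005 m and z of hook1 in the frame of post1 below 0.004 m and horizontal distance between hook2 and post2 below 0.005 m and z of hook2 in the frame of post2 below 0.004 m and horizontal distance between hook3 and post3 below 0.005 m and z of hook3 in the frame of post3 below 0.004 m and horizontal distance between hook4 and post4 below 0.005 m and z of hook4 in the frame of post4 below 0.004 m), for 0.2 s.
At the end, for the whole second after the job is handed in: Each spring present is down over its own post (hook point within 5 mm of the axis, under 4 mm above seated height); lever open (under 0.15 rad) and jaw within 6 mm of fully back; the puller lies at rest, its handle's middle on the mat or at most 20 mm past its edge (all of step 4 and x of puller in the frame of mat between -0.105 and 0.105 m and y of puller in the frame of mat between -0.14 and 0.14 m and height (world z) of puller below 0.03 m and linear speed of puller below 0.02 m/s); the robot touches nothing.
It fails at once if the gripper's fingers push on a spring (more than 2 N) (contact force between the fingers and spring1 above 2 N or contact force between the fingers and spring2 above 2 N or contact force between the fingers and spring3 above 2 N or contact force between the fingers and spring4 above 2 N).
It fails at once if a bystander (tin, hammer, green box) is moved more than 20 mm (distance of any of wax_tin, mallet, tack_box from where it was at the start of the episode above 0.02 m).
Of spring1, spring2, spring3, spring4 only 2 to 4 are there at a start; the rules pass over those that are not, and their reading is None.
At some moment in a run one of puller may be knocked a few centimetres aside while the robot is not near it.
It also fails if it takes over 210 s, if anything falls off the work surface, if the arm or the gripper's body presses on something with over 40 N, if the wrist force passes 120 N, or if a joint passes its speed limit or range.

ROBOT

A 6-joint arm with a two-finger parallel gripper is mounted at the origin on the work surface. World frame = base frame: x ahead of the robot, y to its left, z up, the work surface at z = 0. Lengths are in m, angles in rad, forces in N, time in s.
With the tool pointing down it reaches from about 0.35 to 0.725 m from the base axis. Payload 6 kg.
Tool frame: the origin (TCP) lies on the mounting face of the last link; the fingertips stand 173 mm ahead of it and the grasp point (between the pads) lies 155 mm ahead of it; x points along the fingers, z is the direction in which the jaws open and shut, and the axes are right-handed (so a half turn about x gives the same grasp; the last joint's range is limited). The gripper opens to 85 mm and grips with 20 to 120 N. Pads are 22 mm wide; open, the fingers measure 114 mm over their backs; the gripper's body (76 mm by 85 mm) begins 54 mm behind the grasp point. The pads swing forward as they close: fully open they stand 13 mm farther back than shut.
Start: joints at [1.521, 0.04, 0.085, 0, -1.615, -0.334], TCP at [0.225, 0.556, 0.405] pointing down, gripper open.
Joint ranges: [-2.56, 2.56], [-1.29, 2.01], [-1.08, 1.49], [-3.29, 1.98], [-2.81, -0.18], [-2.99, 2.99]. Speed limits (rad/s): [2.57, 2.57, 3.01, 3.14, 3.14, 3.14].

INTERFACE

Orientations are given as a rotation vector (axis times angle).
In Python, from bench import telemetry, imaging, job, models gives the robot as it stands.
- The arm moves only by the tool carry_out, never from a script. Its argument "steps" is a list of rows, each a list of 3 entries, a list of its own where there are three numbers: the opening, from -1 (shut) to 1 (fully open), then the shift along the world's x, y, z as a fraction of full scale, then the turn about the world's z as a fraction of full scale. A call has exactly 5 rows; each row shifts and turns the commanded pose from where the row before left it; what a row does not reach is not made up. Full scale, the value 1, is 1 m for a shift and 0.08 rad for a turn. A row lasts 1/8 s, in which the tool goes at most 62.5 mm and 10.7 degrees, less where a joint would pass 70% of its speed; a pose out of reach is approached as far as the arm can. A call with a number of a shift or a turn outside -1 to 1 is refused whole. A call with a gripper value outside its range is refused whole. The fingers move at their own pace and stop on an object; the grip force is fixed at half the most. Time passes only in rows, so rows that do not move let the fingers close, or fill a call up. It gives the time, the measured TCP pose, the force and the opening at its end, in the units of the state.
- telemetry.observe(): the state, without advancing time (a new reading comes with each control period).
- imaging.snapshot(name): name is "scene" or "side" or "wrist"; returns (picture, depth): 400x640x3 uint8, blue, green, red; 400x640 float32, m along the optical axis (not along the pixel's ray), 0 where there is no reading.
- imaging.camera_params(name): a dict with "vertical_fov" (degrees; the focal length in pixels is half the picture's height over the tangent of half this angle, whatever the lens; pixels are square), "cx", "cy" (the principal point, pixels), "R" (3x3) and "t" (3): a world point X has camera coordinates R X + t; the wrist camera has in their place "mount" (4x4, takes a point from camera to tool coordinates, whose origin is the TCP and whose axes are the tool frame's). Camera axes: x right, y down, z forward; pixel columns grow to the right and rows downward; lengths in m; the calibration is good to about 2 mm. A picture is of the moment at which its call begins: read the wrist's pose just before it. camera_params takes no time and is no camera call.
- job.sign_off(): hands the job in, once; it reports no verdict.
Trained networks look in the newest picture that a camera, given by its name, has taken for a name from the list of things; names that differ only in an ending like _2 or _b are one class to them, and where a whole thing is asked for, a point or a joint stands for the part that bears it (a point fixed in the world has none). Each returns a list of dicts, best first, with "conf" (0 to 1); they miss things now and then, are a little off and sometimes report something else, mostly with a low value. They report only what shows in the picture. A call takes as long as a camera call.
- models.recognise(name, camera): "extent" ([centre column, centre row, width, height] in pixels, round what is visible of it).
- models.masks_of(name, camera): "mask" (400x640 bool, what is visible of it) and "extent" ([centre column, centre row, width, height] in pixels, round what is visible of it).
- models.mark_of(name, camera): "xy" ([column, row] in pixels: a listed point, or the origin of a listed thing).
The state is a dict: "time_s": time; "joint_pos": joint angles; "qd": joint speeds; "joint_torque": joint torques, N m; "eef_pos": TCP position; "orientation": TCP orientation; "contact_force": force on the tool from outside, world axes, zero at the start; "ft_torque": the same for the moment, N m; "grip_width": finger opening in m.
Only numpy, scipy, OpenCV 4.12 (cv2) and the standard library are available. Lean on these libraries where they do the work, as an engineer would, in place of code of your own. Each camera call takes 0.05 s, during which the arm holds its last target. There are 200 camera calls.

## Working session

There is one attempt and no reset: what is moved stays moved. The work goes in short steps, Python scripts to look and compute and a tool call to move; the robot and the scene stay as the last step left them, time stands still between calls to the robot, and variables do not carry over. Pictures are saved under pics/ and viewed, about 12 in all and at most 16, crops included, and the job is handed in when it is done.

Besides the shell and the picture viewer there is one more tool, called after "Call:" by a JSON object that holds its "op" and its "data", one argument or row to a line. carry_out: Moves the arm, as the interface text tells. Shift numbers are shares of 1 m and turn numbers shares of 0.08 rad, none past 1 either way. Its arguments: {"type":"object","properties":{"steps":{"type":"array","items":{"type":"array"}}},"required":["steps"]}

```bash
ls; mkdir -p pics
cat > h.py <<'E'
import numpy as np, cv2
from scipy.spatial.transform import Rotation as Ro
from bench import telemetry, imaging, job, models
def cam(name):
    p=imaging.camera_params(name); f=200/np.tan(np.radians(p["vertical_fov"])/2)
    if "R" in p: return p,f,np.array(p["R"]),np.array(p["t"])
    s=telemetry.observe(); T=np.eye(4); T[:3,:3]=Ro.from_rotvec(s["orientation"]).as_matrix(); T[:3,3]=s["eef_pos"]
    M=np.linalg.inv(T@np.array(p["mount"])); return p,f,M[:3,:3],M[:3,3]
def ray(c,uv,z):
    p,f,R,t=c; d=R.T@np.array([(uv[0]-p["cx"])/f,(uv[1]-p["cy"])/f,1]); o=-R.T@t
    return o+d*(z-o[2])/d[2]
def pt(c,uv,dep):
    p,f,R,t=c; return R.T@(dep*np.array([(uv[0]-p["cx"])/f,(uv[1]-p["cy"])/f,1])-t)
def proj(c,X):
    p,f,R,t=c; q=R@np.array(X)+t; return np.array([p["cx"]+f*q[0]/q[2],p["cy"]+f*q[1]/q[2]])
E
python3 - <<'E'
from h import *
s=telemetry.observe(); print({k:np.round(v,3).tolist() for k,v in s.items()})
print(Ro.from_rotvec(s["orientation"]).as_matrix().round(3))
Z=dict(post1=.0745,post2=.0745,post3=.0745,post4=.0745,lever_pivot=.084,lever_ball=.084,jaw_grip=.044,hook1=.0645,hook2=.0645,hook3=.0645,hook4=.0645,puller=0,puller_hook=.005,mat=.004,wax_tin=0,mallet=0,tack_box=0,frame=0)
for n in ["scene","side"]:
    im,d=imaging.snapshot(n); cv2.imwrite(f"pics/{n}0.png",im); c=cam(n); print(n,c[0],c[1], -c[2].T@c[3])
    for k,z in Z.items():
        r=models.mark_of(k,n)
        print(k,[(round(q["conf"],2),np.round(q["xy"]).tolist(),ray(c,q["xy"],z).round(3).tolist()) for q in r[:2]])
E
```

```text
pics
{'time_s': 0.0, 'joint_pos': [1.521, 0.041, 0.084, -0.0, -1.616, -0.334], 'qd': [-0.001, -0.001, 0.002, 0.0, -0.001, 0.001], 'joint_torque': [0.0, -36.82, 34.743, 6.933, -0.005, 0.0], 'eef_pos': [0.225, 0.556, 0.404], 'orientation': [1.484, 1.001, -1.487], 'contact_force': [0.684, -0.828, -0.358], 'ft_torque': [0.034, 0.048, -0.038], 'grip_width': 0.085}
[[-0.001  0.927 -0.374]
 [-0.002 -0.374 -0.927]
 [-1.     0.     0.002]]
scene {'vertical_fov': 52.15454091219823, 'cx': 320.9582260791275, 'cy': 191.03740953135545, 'R': array([[ 0.1705698 ,  0.98534054,  0.00315539],
       [ 0.59372883, -0.10022215, -0.7983994 ],
       [-0.78637905,  0.13805627, -0.60211996]]), 't': array([-0.16235086, -0.24167259,  1.51316917])} 408.6610586137717 [ 1.36110468 -0.07315256  0.7186704 ]
post1 [(0.96, [264.0, 222.0], [0.616, -0.081, 0.075]), (0.87, [261.0, 183.0], [0.456, -0.079, 0.075])]
post2 [(0.96, [264.0, 222.0], [0.616, -0.081, 0.075]), (0.87, [261.0, 183.0], [0.456, -0.079, 0.075])]
post3 [(0.96, [264.0, 222.0], [0.616, -0.081, 0.075]), (0.87, [261.0, 183.0], [0.456, -0.079, 0.075])]
pos
[... 2558 characters left out ...]
[0.463, -0.055, 0.065])]
hook3 [(0.63, [355.0, 229.0], [0.559, -0.07, 0.065]), (0.5, [326.0, 234.0], [0.463, -0.055, 0.065])]
hook4 [(0.63, [355.0, 229.0], [0.559, -0.07, 0.065]), (0.5, [326.0, 234.0], [0.463, -0.055, 0.065])]
puller [(0.89, [381.0, 361.0], [0.461, -0.473, 0.0])]
puller_hook [(0.94, [334.0, 330.0], [0.373, -0.347, 0.005])]
mat [(0.95, [371.0, 335.0], [0.466, -0.397, 0.004]), (0.41, [307.0, 320.0], [0.312, -0.294, 0.004])]
wax_tin [(0.59, [428.0, 289.0], [0.702, -0.326, 0.0])]
mallet [(0.68, [263.0, 151.0], [0.39, 0.537, 0.0]), (0.51, [298.0, 146.0], [0.55, 0.526, 0.0])]
tack_box [(0.96, [309.0, 317.0], [0.32, -0.285, 0.0])]
frame [(0.57, [332.0, 214.0], [0.536, 0.077, 0.0])]
```

Run:
```python
import cv2
a=cv2.imread("pics/scene0.png");cv2.imwrite("pics/s1.png",cv2.resize(a[110:310,60:500],(800,364),interpolation=cv2.INTER_CUBIC))
b=cv2.imread("pics/side0.png");cv2.imwrite("pics/s2.png",cv2.resize(b[120:390,240:460],(489,600),interpolation=cv2.INTER_CUBIC))
```

```text
(no output)
```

View pics/s1.png

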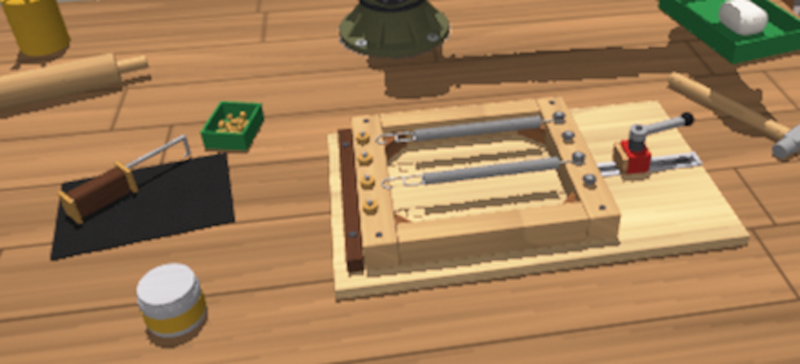

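View pics/s2.png

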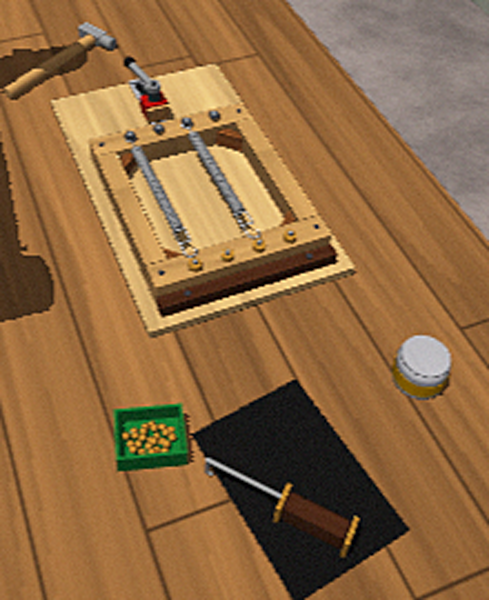

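Two springs are present, on pins 1 and 3 (the inner and third positions along frame x). The puller is on the mat at about (0.46,-0.47). The clamp is at about (0.53,0.31) with the lever pointing away. I'll move above the frame for a wrist view.

Call:
{"op": "carry_out", "data": {
  "steps": [
    [1, [0.02, -0.03, 0.006], -1],
    [1, [0.02, -0.03, 0.006], -1],
    [1, [0.02, -0.03, 0.006], -1],
    [1, [0.02, -0.03, 0.006], -1],
    [1, [0.02, -0.03, 0.006], -1]
  ]
}}

```text
time_s: 2.52
eef_pos: [0.3251, 0.4053, 0.435]
orientation: [1.761, 0.729, -1.76]
contact_force: [0.1, 0.8, 0.4]
grip_width: 0.0854
```

Call:
{"op": "carry_out", "data": {
  "steps": [
    [1, [0.02, -0.03, 0.006], -1],
    [1, [0.02, -0.03, 0.006], -1],
    [1, [0.02, -0.03, 0.006], -1],
    [1, [0.02, -0.03, 0.006], -1],
    [1, [0.02, -0.03, 0.006], -1]
  ]
}}

```text
time_s: 3.15
eef_pos: [0.4251, 0.2552, 0.465]
orientation: [2.011, 0.392, -2.011]
contact_force: [0.5, 0.3, -0.5]
grip_width: 0.0853
```

Call:
{"op": "carry_out", "data": {
  "steps": [
    [1, [0.02, -0.03, 0.006], -1],
    [1, [0.02, -0.03, 0.006], -1],
    [1, [0.02, -0.03, 0.006], -1],
    [1, [0.02, -0.03, 0.006], -1],
    [1, [0, 0, 0], -0.8]
  ]
}}

```text
time_s: 3.78
eef_pos: [0.5055, 0.1345, 0.4891]
orientation: [-2.221, 0.003, 2.22]
contact_force: [-1.0, 0.1, 0.4]
grip_width: 0.0857
```

```bash
cat > look.py <<'E'
from h import *
import sys
def look(names,tag,Z):
    c=cam("wrist"); im,d=imaging.snapshot("wrist"); cv2.imwrite(f"pics/{tag}.png",im); np.save(f"pics/{tag}.npy",d)
    s=telemetry.observe(); print("tcp",np.round(s["eef_pos"],4),"z",Ro.from_rotvec(s["orientation"]).as_matrix()[:,2].round(3),"t",s["time_s"],"F",np.round(s["contact_force"],1))
    out={}
    for k in names:
        r=models.mark_of(k,"wrist"); out[k]=[(q["conf"],ray(c,q["xy"],Z[k])) for q in r if q["conf"]>.25]
        print(k,[(round(q["conf"],2),np.round(q["xy"],1).tolist(),ray(c,q["xy"],Z[k]).round(4).tolist()) for q in r[:6] if q["conf"]>.25])
    return c,im,d,out
Z=dict(post1=.0745,lever_pivot=.084,lever_ball=.084,jaw_grip=.044,hook1=.0645,puller=0.004,puller_hook=.009,mat=.004,spring1=.063,frame=0)
E
python3 - <<'E'
from look import *
print(imaging.camera_params("wrist"))
look(["post1","hook1","spring1","lever_pivot","lever_ball","jaw_grip","frame"],"w1",Z)
E
```

```text
{'vertical_fov': 64.49731103411743, 'cx': 323.08074795978376, 'cy': 199.64254023546462, 'mount': array([[ 2.38273606e-04, -2.99659216e-01,  9.54046276e-01,
         2.96711130e-02],
       [-5.75059751e-04, -9.54046187e-01, -2.99659044e-01,
         7.57067227e-02],
       [ 9.99999806e-01, -4.77232773e-04, -3.99645979e-04,
         9.32930026e-04],
       [ 0.00000000e+00,  0.00000000e+00,  0.00000000e+00,
         1.00000000e+00]])}
tcp [0.5052 0.1353 0.4888] z [-1.     0.004 -0.   ] t 3.825 F [-0.5  0.1  0.3]
post1 []
hook1 []
spring1 [(0.9, [362.4, 224.7], [0.4524, 0.2187, 0.063]), (0.71, [284.8, 227.2], [0.5568, 0.222, 0.063])]
lever_pivot [(0.68, [299.6, 297.8], [0.5378, 0.318, 0.084])]
lever_ball [(0.72, [322.4, 346.6], [0.5067, 0.4004, 0.084])]
jaw_grip [(0.87, [309.6, 281.5], [0.5257, 0.3174, 0.044])]
frame [(0.57, [300.1, 111.8], [0.5369, 0.0743, 0.0])]
```

View pics/w1.png

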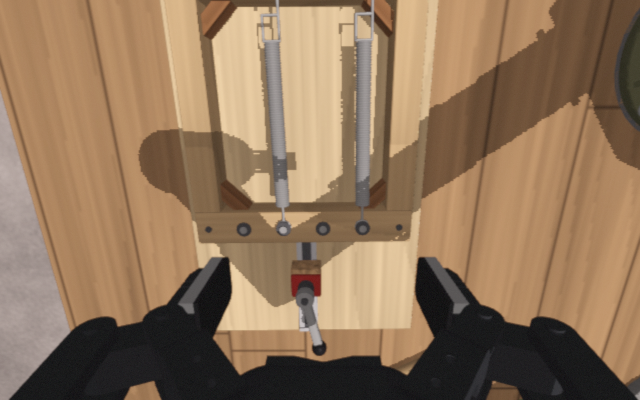

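Wrist view: spring pins 1 and 3 are at columns 363 and 283, row 228. The jaw is at (306,280) and the lever pivot at (304,297). The ball at (319,347) shows the lever already turned slightly off its open stop. I'll go closer over the clamp.

Call:
{"op": "carry_out", "data": {
  "steps": [
    [1, [0.005, 0.033, -0.032], 0],
    [1, [0.005, 0.033, -0.032], 0],
    [1, [0.005, 0.033, -0.032], 0],
    [1, [0.005, 0.033, -0.032], 0],
    [1, [0.005, 0.033, -0.032], 0]
  ]
}}

```text
time_s: 4.8
eef_pos: [0.5294, 0.3027, 0.3277]
orientation: [2.219, 0.005, -2.219]
contact_force: [0.6, -0.2, 0.2]
grip_width: 0.0855
```

Run:
```python
from look import *
c,im,d,o=look(["spring1","lever_pivot","lever_ball","jaw_grip"],"w2",Z)
for k in ["jaw_grip"]:
    for q in models.masks_of(k,"wrist")[:2]:
        m=q["mask"]; v,u=np.nonzero(m&(d>0)); P=np.array([pt(c,(a,b),d[b,a]) for a,b in zip(u,v)])
        print(k,q["conf"],q["extent"],P.min(0).round(3),P.max(0).round(3))
        for z0 in (.05,.058,.065,.08,.09):
            Q=P[abs(P[:,2]-z0)<.004]; print(z0,len(Q), (np.percentile(Q,[2,98],axis=0).round(3).tolist() if len(Q) else ''))
```

```text
tcp [0.5287 0.3053 0.3213] z [-1.    -0.006  0.007] t 4.85 F [-1.8  0.1 -6.4]
spring1 [(0.81, [431.2, 84.5], [0.4535, 0.2164, 0.063])]
lever_pivot [(0.63, [320.8, 229.3], [0.5302, 0.3169, 0.084])]
lever_ball [(0.86, [347.6, 324.8], [0.5084, 0.4002, 0.084])]
jaw_grip [(0.75, [321.5, 211.3], [0.5299, 0.3172, 0.044])]
jaw_grip 0.61 [325.9, 257.5, 62.5, 164.2] [0.49  0.291 0.   ] [0.557 0.49  0.097]
0.05 631 [[0.509, 0.291, 0.047], [0.551, 0.3, 0.054]]
0.058 1317 [[0.509, 0.297, 0.054], [0.552, 0.332, 0.06]]
0.065 90 [[0.52, 0.305, 0.061], [0.541, 0.315, 0.069]]
0.08 117 [[0.505, 0.304, 0.078], [0.542, 0.394, 0.084]]
0.09 2482 [[0.504, 0.306, 0.087], [0.541, 0.4, 0.094]]
```

View pics/w2.png

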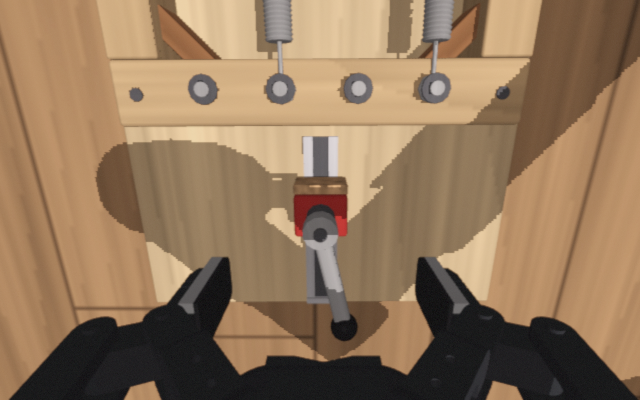

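Clamp view: the pivot at (320,230) maps to world (0.530,0.317), the block spans x 0.509–0.552, and the lever is open by about 0.25 rad. I'll descend to pinch the block.

Call:
{"op": "carry_out", "data": {
  "steps": [
    [1, [0, 0.005, -0.03], 0.2],
    [1, [0, 0.004, -0.03], 0],
    [1, [0, 0.003, -0.03], 0],
    [1, [0, 0, -0.023], 0],
    [1, [0, 0, 0], 0]
  ]
}}

```text
time_s: 5.72
eef_pos: [0.5295, 0.3125, 0.2151]
orientation: [2.21, 0.019, -2.213]
contact_force: [0.5, -0.3, 0.7]
grip_width: 0.0858
```

Call:
{"op": "carry_out", "data": {
  "steps": [
    [-1, [0, 0, 0], 0],
    [-1, [0, 0, 0], 0],
    [-1, [0, 0, 0], 0],
    [-1, [0, 0, 0], 0],
    [-1, [0, 0, 0], 0]
  ]
}}

```text
time_s: 6.35
eef_pos: [0.5309, 0.3135, 0.2183]
orientation: [2.219, 0.023, -2.208]
contact_force: [5.4, -0.8, 3.6]
grip_width: 0.0422
```

Call:
{"op": "carry_out", "data": {
  "steps": [
    [-1, [0, -0.012, 0], 0],
    [-1, [0, -0.012, 0], 0],
    [-1, [0, -0.012, 0], 0],
    [-1, [0, -0.012, 0], 0],
    [-1, [0, 0, 0], 0]
  ]
}}

```text
time_s: 6.98
eef_pos: [0.531, 0.266, 0.2183]
orientation: [2.222, 0.026, -2.208]
contact_force: [7.3, 4.4, 0.6]
grip_width: 0.0422
```

Run:
```python
from look import *
look(["lever_pivot","lever_ball"],"w3",Z)
```

```text
tcp [0.531  0.2661 0.2183] z [-1.    -0.019 -0.006] t 7.025 F [8.6 3.2 0.3]
lever_pivot [(0.95, [322.4, 316.8], [0.5312, 0.272, 0.084])]
lever_ball []
```

Call:
{"op": "carry_out", "data": {
  "steps": [
    [-1, [0, -0.003, 0], 0],
    [-1, [0, -0.003, 0], 0],
    [-1, [0, -0.003, 0], 0],
    [-1, [0, 0, 0], 0],
    [-1, [0, 0, 0], 0]
  ]
}}

```text
time_s: 7.75
eef_pos: [0.5304, 0.2632, 0.2183]
orientation: [2.231, 0.046, -2.209]
contact_force: [8.0, 30.8, -5.0]
grip_width: 0.0419
```

Jaw is at its stop (31 N). Release and rise.

Call:
{"op": "carry_out", "data": {
  "steps": [
    [-1, [0, 0.006, 0], 0],
    [1, [0, 0, 0], 0],
    [1, [0, 0, 0], 0],
    [1, [0, 0, 0], 0],
    [1, [0, 0, 0], 0]
  ]
}}

```text
time_s: 8.38
eef_pos: [0.5296, 0.2621, 0.2157]
orientation: [2.212, 0.02, -2.212]
contact_force: [-0.4, 0.6, 0.2]
grip_width: 0.0856
```

Call:
{"op": "carry_out", "data": {
  "steps": [
    [1, [0, 0, 0.03], 0],
    [1, [0, 0, 0.04], 0],
    [1, [0, 0, 0.04], 0],
    [1, [0, 0, 0], 0],
    [1, [0, 0, 0], 0]
  ]
}}

```text
time_s: 9.0
eef_pos: [0.5295, 0.2622, 0.3251]
orientation: [2.211, 0.021, -2.213]
contact_force: [0.0, 0.8, -0.5]
grip_width: 0.0854
```

Run:
```python
from look import *
c,im,d,o=look(["lever_pivot","lever_ball","jaw_grip","spring1"],"w4",Z)
```

```text
tcp [0.5294 0.2622 0.3244] z [-1.    -0.019  0.002] t 9.05 F [-1.   0.2 -0. ]
lever_pivot [(0.58, [318.2, 225.8], [0.5318, 0.2727, 0.084])]
lever_ball [(0.89, [344.4, 320.5], [0.5099, 0.3532, 0.084])]
jaw_grip [(0.62, [322.6, 206.8], [0.5287, 0.2718, 0.044])]
spring1 [(0.96, [425.5, 149.0], [0.4543, 0.2193, 0.063]), (0.72, [283.8, 146.5], [0.5579, 0.2194, 0.063]), (0.66, [344.8, 321.9], [0.5075, 0.3713, 0.063])]
```

View pics/w4.png

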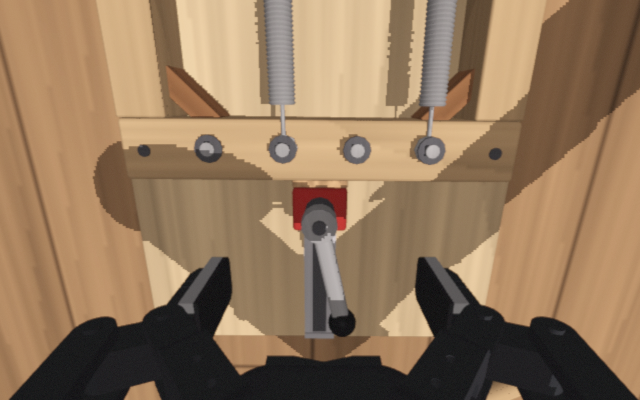

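Jaw block is against the rail; the lever arm runs from (318,225) to the ball at (344,321). Now I'll put the closed fingertips at its +x side.

Call:
{"op": "carry_out", "data": {
  "steps": [
    [-1, [0.015, 0.04, 0], 0],
    [-1, [0.015, 0.043, 0], 0],
    [-1, [0, 0, -0.02], 0],
    [-1, [0, 0, -0.03], 0],
    [-1, [0, 0, -0.03], 0]
  ]
}}

```text
time_s: 9.88
eef_pos: [0.5593, 0.3448, 0.2437]
orientation: [2.21, 0.02, -2.213]
contact_force: [-0.1, -0.5, -0.3]
grip_width: -0.0001
```

Call:
{"op": "carry_out", "data": {
  "steps": [
    [-1, [0, 0, 0], 0],
    [-1, [-0.013, -0.005, 0], 0],
    [-1, [-0.013, -0.006, 0], 0],
    [-1, [-0.011, -0.002, 0], 0],
    [-1, [-0.011, -0.002, 0], 0]
  ]
}}

```text
time_s: 10.5
eef_pos: [0.5115, 0.3301, 0.247]
orientation: [2.214, 0.022, -2.21]
contact_force: [2.4, -0.1, 0.7]
grip_width: 0.0001
```

Call:
{"op": "carry_out", "data": {
  "steps": [
    [-1, [-0.01, -0.004, 0], 0],
    [-1, [-0.01, -0.005, 0], 0],
    [-1, [-0.01, -0.008, 0], 0],
    [-1, [-0.006, -0.009, 0], 0],
    [-1, [-0.004, -0.009, 0], 0]
  ]
}}

```text
time_s: 11.12
eef_pos: [0.4712, 0.2948, 0.2457]
orientation: [2.212, 0.022, -2.212]
contact_force: [1.6, 2.2, -0.1]
grip_width: -0.0001
```

Run:
```python
from look import *
c,im,d,o=look(["lever_pivot","lever_ball"],"w5",Z)
im,d=imaging.snapshot("scene"); cv2.imwrite("pics/s5.png",cv2.resize(im[100:300,300:500],(600,600)))
```

```text
tcp [0.471  0.2941 0.2457] z [-1.    -0.019  0.001] t 11.175 F [0.8 0.6 0.3]
lever_pivot [(0.95, [184.4, 216.9], [0.5324, 0.2698, 0.084])]
lever_ball [(0.68, [377.9, 243.6], [0.4456, 0.2811, 0.084])]
```

View pics/w5.png

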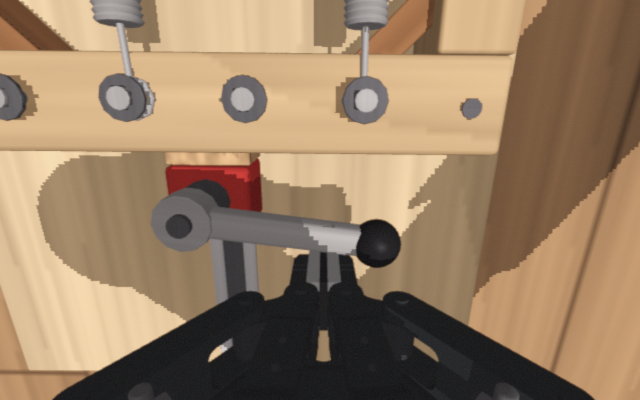

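The lever is nearly round (ball at (378,243)); I'll push it further to the stop.

Call:
{"op": "carry_out", "data": {
  "steps": [
    [-1, [-0.001, -0.005, 0], 0],
    [-1, [0, -0.004, 0], 0],
    [-1, [0, -0.004, 0], 0],
    [-1, [0, -0.003, 0], 0],
    [-1, [0, 0, 0], 0]
  ]
}}

```text
time_s: 11.95
eef_pos: [0.4701, 0.2835, 0.2458]
orientation: [2.22, 0.038, -2.215]
contact_force: [-0.8, 23.1, -5.8]
grip_width: 0.0
```

Call:
{"op": "carry_out", "data": {
  "steps": [
    [-1, [0, -0.003, 0], 0],
    [-1, [0, 0, 0], 0],
    [-1, [0, 0, 0], 0],
    [-1, [0, 0, 0], 0],
    [-1, [0, 0, 0], 0]
  ]
}}

```text
time_s: 12.58
eef_pos: [0.4699, 0.2824, 0.2459]
orientation: [2.223, 0.045, -2.215]
contact_force: [-1.4, 31.2, -8.0]
grip_width: 0.0
```

Run:
```python
from look import *
c,im,d,o=look(["lever_pivot","lever_ball"],"w6",Z)
```

```text
tcp [0.4699 0.2824 0.2459] z [-1.    -0.023 -0.004] t 12.625 F [-0.8 30.9 -7.6]
lever_pivot [(0.74, [185.7, 238.7], [0.5324, 0.2711, 0.084])]
lever_ball [(0.58, [379.2, 238.6], [0.4445, 0.269, 0.084])]
```

Lever is at the locked stop (31 N). Back off, rise, and look at the front rail.

Call:
{"op": "carry_out", "data": {
  "steps": [
    [-1, [0, 0.02, 0.01], 0],
    [-1, [0, 0, 0.05], 0],
    [1, [0, -0.03, 0.05], 0],
    [1, [0.01, -0.06, 0], 0],
    [1, [0.01, -0.06, 0], 0]
  ]
}}

```text
time_s: 13.35
eef_pos: [0.4905, 0.1448, 0.3563]
orientation: [2.212, 0.023, -2.211]
contact_force: [0.9, 0.8, -0.4]
grip_width: 0.0545
```

Call:
{"op": "carry_out", "data": {
  "steps": [
    [1, [0.01, -0.06, 0], 0],
    [1, [0.01, -0.06, 0], 0],
    [1, [0, -0.06, 0], 0],
    [1, [0, -0.02, 0], 0],
    [1, [0, 0, 0], 0]
  ]
}}

```text
time_s: 13.98
eef_pos: [0.5104, -0.0553, 0.3555]
orientation: [2.212, 0.017, -2.214]
contact_force: [-0.2, 0.5, 0.3]
grip_width: 0.0857
```

Run:
```python
from look import *
c,im,d,o=look(["post1","hook1","spring1","lever_ball"],"w7",Z)
for n in ("side","scene"):
    imaging.snapshot(n); c=cam(n)
    for k,z in (("puller",.004),("puller_hook",.009),("mat",.004)):
        print(n,k,[(round(q["conf"],2),ray(c,q["xy"],z).round(4).tolist()) for q in models.mark_of(k,n) if q["conf"]>.3])
```

```text
tcp [ 0.5105 -0.0543  0.3555] z [-1.    -0.017  0.001] t 14.025 F [0.2 0.2 0. ]
post1 [(0.93, [329.0, 168.4], [0.5049, -0.0787, 0.0745]), (0.85, [385.5, 165.4], [0.4595, -0.0818, 0.0745]), (0.72, [196.9, 163.8], [0.611, -0.0808, 0.0745]), (0.63, [258.8, 166.6], [0.5614, -0.0793, 0.0745])]
hook1 [(0.89, [263.0, 191.3], [0.5608, -0.0558, 0.0645]), (0.76, [381.8, 193.1], [0.4589, -0.0557, 0.0645])]
spring1 []
lever_ball []
side puller [(0.58, [0.4477, -0.504, 0.004])]
side puller_hook [(0.95, [0.3396, -0.404, 0.009])]
side mat [(0.74, [0.4744, -0.4028, 0.004]), (0.6, [0.6003, -0.0343, 0.004])]
scene puller [(0.61, [0.4577, -0.5163, 0.004])]
scene puller_hook [(0.67, [0.3389, -0.4046, 0.009]), (0.67, [0.4146, 0.532, 0.009])]
scene mat [(0.91, [0.4773, -0.4006, 0.004])]
```

View pics/w7.png

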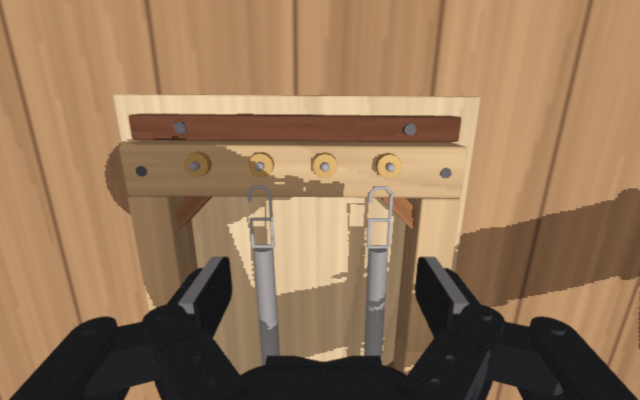

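Posts are at rows ≈166, columns 197/260/327/387; hooks 3 and 1 lie at (261,190) and (381,191), on posts 3 and 1's lines. The puller has been knocked to about (0.447,-0.505) with its hook at (0.339,-0.404), so I'll go over it turned to match.

Call:
{"op": "carry_out", "data": {
  "steps": [
    [1, [-0.009, -0.042, 0], 1],
    [1, [-0.009, -0.042, 0], 1],
    [1, [-0.009, -0.042, 0], 1],
    [1, [-0.009, -0.042, 0], 1],
    [1, [-0.009, -0.042, 0], 1]
  ]
}}

```text
time_s: 15.25
eef_pos: [0.4652, -0.2649, 0.3557]
orientation: [1.989, 0.426, -1.988]
contact_force: [0.7, -0.8, 0.0]
grip_width: 0.0851
```

Call:
{"op": "carry_out", "data": {
  "steps": [
    [1, [-0.009, -0.042, 0], 1],
    [1, [-0.009, -0.042, 0], 1],
    [1, [-0.009, -0.042, 0], 1],
    [1, [-0.009, -0.042, 0], 1],
    [1, [-0.009, -0.042, 0], 1]
  ]
}}

```text
time_s: 15.88
eef_pos: [0.4202, -0.475, 0.3556]
orientation: [1.736, 0.756, -1.736]
contact_force: [0.8, 0.8, 0.5]
grip_width: 0.0851
```

Run:
```python
from look import *
c,im,d,o=look(["puller","puller_hook","mat"],"w8",Z)
for q in models.masks_of("puller","wrist")[:2]:
    m=q["mask"]; v,u=np.nonzero(m&(d>0)); P=np.array([pt(c,(a,b),d[b,a]) for a,b in zip(u,v)])
    Q=P[(P[:,2]>.028)&(P[:,2]<.055)]; print(q["conf"],len(Q),P.max(0))
    (ce,sz,an)=cv2.minAreaRect((Q[:,:2]*1000).astype(np.float32)); print("rect",ce,sz,an)
    H=P[(P[:,2]>.0395)&(P[:,2]<.055)]; (ce,sz,an)=cv2.minAreaRect((H[:,:2]*1000).astype(np.float32)); print("handle",len(H),ce,sz,an,H.min(0),H.max(0))
```

```text
tcp [ 0.4187 -0.4785  0.3546] z [-0.681 -0.733  0.002] t 15.925 F [-2.7  3.2 -1.7]
puller [(0.69, [325.6, 138.0], [0.4472, -0.5035, 0.004])]
puller_hook [(0.82, [329.7, 268.6], [0.3381, -0.4086, 0.009])]
mat [(0.56, [239.4, 186.4], [0.4721, -0.403, 0.004])]
0.87 3868 [ 0.49524364 -0.38873144  0.0471132 ]
rect (408.7677001953125, -470.65789794921875) (35.70896911621094, 192.49635314941406) 48.910701751708984
handle 3696 (408.6994934082031, -470.77099609375) (35.50074768066406, 192.53713989257812) 49.05868911743164 [ 0.33412736 -0.54587203  0.03951023] [ 0.49232684 -0.40613776  0.0471132 ]
0.16 1513 [ 0.71070307 -0.30222227  0.05005644]
rect (674.4596557617188, -341.2802429199219) (22.589637756347656, 66.4088363647461) 29.020008087158203
handle 612 (670.0997924804688, -344.0623474121094) (11.844487190246582, 49.84147644042969) 30.175537109375 [ 0.66080333 -0.36299335  0.0395145 ] [ 0.68774596 -0.31981985  0.05005644]
```

View pics/w8.png

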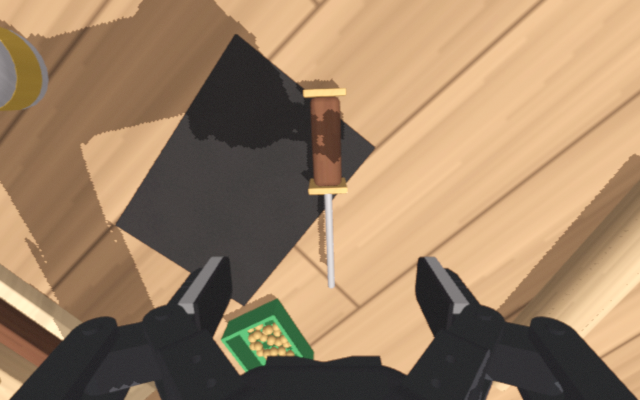

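The puller lies with its handle from (324,90) to (327,187) and hook at (331,286), overlapping the mat. Origin (0.447,-0.504), heading 139°. Grasp it.

Call:
{"op": "carry_out", "data": {
  "steps": [
    [1, [0.009, -0.01, -0.03], 0.4],
    [1, [0.009, -0.01, -0.04], 0],
    [1, [0.009, -0.009, -0.04], 0],
    [1, [0, 0, -0.04], 0],
    [1, [0, 0, -0.022], 0]
  ]
}}

```text
time_s: 16.75
eef_pos: [0.4479, -0.5011, 0.181]
orientation: [1.716, 0.782, -1.718]
contact_force: [-0.0, 0.2, 0.7]
grip_width: 0.0852
```

Call:
{"op": "carry_out", "data": {
  "steps": [
    [-1, [0, 0, 0], 0],
    [-1, [0, 0, 0], 0],
    [-1, [0, 0, 0], 0],
    [-1, [0, 0, 0], 0],
    [-1, [0, 0, 0], 0]
  ]
}}

```text
time_s: 17.38
eef_pos: [0.4481, -0.5029, 0.1857]
orientation: [1.717, 0.775, -1.714]
contact_force: [0.7, 1.5, 6.9]
grip_width: 0.0255
```

Gripped (25.5 mm). Lift and bring it in line behind spring 1 at hover height.

Call:
{"op": "carry_out", "data": {
  "steps": [
    [-1, [0, 0, 0.03], 0],
    [-1, [0, 0, 0.05], 0],
    [-1, [0, 0, 0.04], 0],
    [-1, [0.001, 0.027, 0], -1],
    [-1, [0.001, 0.027, 0], -1]
  ]
}}

```text
time_s: 18.0
eef_pos: [0.4494, -0.448, 0.3035]
orientation: [1.824, 0.653, -1.823]
contact_force: [0.4, 0.4, -1.7]
grip_width: 0.0247
```

Call:
{"op": "carry_out", "data": {
  "steps": [
    [-1, [0.001, 0.027, 0], -1],
    [-1, [0.001, 0.027, 0], -1],
    [-1, [0.001, 0.027, 0], -1],
    [-1, [0.001, 0.027, 0], -1],
    [-1, [0.001, 0.027, 0], -1]
  ]
}}

```text
time_s: 18.62
eef_pos: [0.4544, -0.3127, 0.3031]
orientation: [2.067, 0.301, -2.068]
contact_force: [-0.2, 0.4, -1.4]
grip_width: 0.0251
```

Call:
{"op": "carry_out", "data": {
  "steps": [
    [-1, [0.002, 0.027, 0], -1],
    [-1, [0.002, 0.027, 0], -1],
    [-1, [0.002, 0.027, 0], -1],
    [-1, [0, 0.027, 0], -0.4],
    [-1, [0, 0, 0], 0]
  ]
}}

```text
time_s: 19.25
eef_pos: [0.4605, -0.2044, 0.3035]
orientation: [2.211, 0.024, -2.211]
contact_force: [0.6, -1.0, -1.7]
grip_width: 0.025
```

```bash
cat > both.py <<'E'
from look import *
def both(tag,names,Zs,crops):
    s=telemetry.observe(); print("tcp",np.round(s["eef_pos"],4),"z",Ro.from_rotvec(s["orientation"]).as_matrix()[:,2].round(3),"t",s["time_s"],"F",np.round(s["contact_force"],1),s["grip_width"])
    t=[]
    for n in ("scene","side"):
        im,d=imaging.snapshot(n); c=cam(n); u,v=proj(c,crops).astype(int); h=45
        t.append(cv2.resize(im[v-h:v+h,u-h:u+h],(400,400),interpolation=cv2.INTER_CUBIC))
        cv2.imwrite(f"pics/{tag}_{n}.png",im)
        for k in names:
            print(n,k,[(round(q["conf"],2),np.round(q["xy"],1).tolist(),ray(c,q["xy"],Zs[k]).round(4).tolist()) for q in models.mark_of(k,n) if q["conf"]>.3])
    cv2.imwrite(f"pics/{tag}.png",np.hstack(t))
E
python3 - <<'E'
from both import *
both("b1",["puller","puller_hook","post1","hook1"],dict(puller=.122,puller_hook=.127,post1=.0745,hook1=.0645),[.46,-.06,.08])
E
```

```text
tcp [ 0.4605 -0.2044  0.3035] z [-1.    -0.021  0.   ] t 19.25 F [ 0.6 -1.  -1.7] 0.02504295955603977
scene puller [(0.56, [206.5, 170.2], [0.4438, -0.2141, 0.122])]
scene puller_hook [(0.62, [267.9, 168.2], [0.4685, -0.0565, 0.127])]
scene post1 [(0.81, [263.0, 218.9], [0.6061, -0.0815, 0.0745]), (0.68, [260.5, 180.4], [0.4454, -0.0788, 0.0745]), (0.63, [257.8, 194.5], [0.5073, -0.0891, 0.0745]), (0.62, [259.9, 208.0], [0.5634, -0.0867, 0.0745])]
scene hook1 [(0.88, [275.5, 207.2], [0.5544, -0.0479, 0.0645]), (0.83, [271.9, 188.0], [0.4715, -0.0507, 0.0645])]
side puller [(0.54, [342.3, 261.1], [0.4505, -0.2127, 0.122])]
side puller_hook [(0.66, [325.7, 221.5], [0.4588, -0.0557, 0.127])]
side post1 [(0.9, [324.0, 239.5], [0.4432, -0.0834, 0.0745]), (0.86, [342.1, 238.1], [0.5007, -0.0983, 0.0745]), (0.75, [358.6, 230.2], [0.5654, -0.0862, 0.0745]), (0.64, [368.7, 224.5], [0.6081, -0.075, 0.0745])]
side hook1 [(0.66, [326.8, 233.4], [0.4642, -0.0549, 0.0645])]
```

View pics/b1.png

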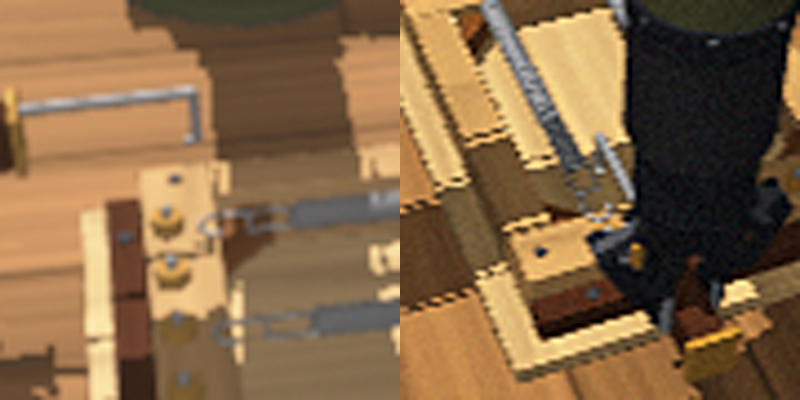

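Coarse view: puller's shank hangs behind spring 1's hook with the rod about level. I'll read the springs and posts off an enlarged part of the sharper wrist picture, and measure the rod by depth.

Run:
```python
from look import *
a=cv2.imread("pics/w7.png"); cv2.imwrite("pics/w7c.png",cv2.resize(a[150:260,235:405],(800,518),interpolation=cv2.INTER_CUBIC))
for n in ("scene","side"):
    im,d=imaging.snapshot(n); c=cam(n)
    q=models.masks_of("puller",n)[0]; v,u=np.nonzero(q["mask"]&(d>0)); P=np.array([pt(c,(a,b),d[b,a]) for a,b in zip(u,v)])
    R=P[(P[:,1]>-.155)&(P[:,1]<0)&(P[:,2]>.10)&(P[:,2]<.18)]; print(n,q["conf"],len(P),len(R))
    for lo in np.arange(-.155,-.03,.015):
        B=R[(R[:,1]>=lo)&(R[:,1]<lo+.015)]
        if len(B): print(np.median(B,0).round(4),B.min(0).round(4),B.max(0).round(4))
```

```text
scene 0.7 607 123
[ 0.4627 -0.147   0.1575] [ 0.4594 -0.1544  0.1539] [ 0.465  -0.1418  0.1601]
[ 0.4616 -0.1344  0.1564] [ 0.4577 -0.1399  0.1532] [ 0.4643 -0.1268  0.16  ]
[ 0.4603 -0.1193  0.1567] [ 0.4539 -0.1247  0.1535] [ 0.4644 -0.1117  0.1595]
[ 0.4612 -0.103   0.1576] [ 0.4564 -0.1098  0.1519] [ 0.4649 -0.0964  0.1615]
[ 0.4609 -0.0888  0.1573] [ 0.4574 -0.0944  0.154 ] [ 0.4642 -0.0813  0.1594]
[ 0.4602 -0.0687  0.1556] [ 0.4551 -0.079   0.1233] [ 0.4634 -0.0651  0.1608]
[ 0.4594 -0.0631  0.146 ] [ 0.4538 -0.0648  0.1249] [ 0.4628 -0.0611  0.1565]
side 0.61 285 43
[ 0.4536 -0.1124  0.1591] [ 0.4536 -0.1124  0.1591] [ 0.4536 -0.1124  0.1591]
[ 0.4543 -0.1035  0.161 ] [ 0.4521 -0.109   0.1595] [ 0.457  -0.0967  0.1622]
[ 0.4553 -0.0862  0.1599] [ 0.4519 -0.093   0.1561] [ 0.4583 -0.0816  0.1624]
[ 0.4538 -0.0716  0.1598] [ 0.4516 -0.0787  0.1569] [ 0.4565 -0.0669  0.1617]
[ 0.4526 -0.0606  0.1467] [ 0.4509 -0.0648  0.1267] [ 0.4571 -0.0557  0.1623]
```

View pics/w7c.png

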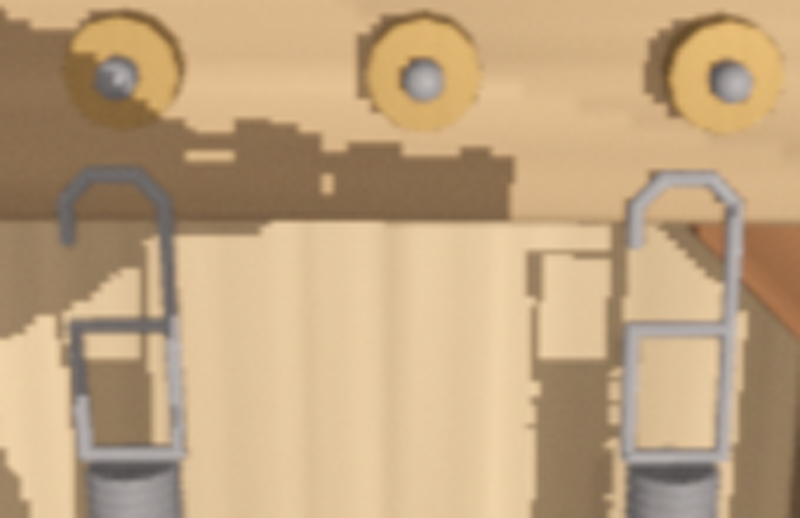

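Run:
```python
from look import *
p=imaging.camera_params("wrist"); f=200/np.tan(np.radians(p["vertical_fov"])/2)
T=np.eye(4); yz=.017; T[:3,:3]=np.array([[0,yz,-1],[0,-1,-yz],[-1,0,0]]); T[:3,3]=[.5105,-.0545,.3555]
M=np.linalg.inv(T@np.array(p["mount"])); c=(p,f,M[:3,:3],M[:3,3])
for k,X,Y,z in [("eye3",128,391,.0645),("waist3",123,327,.0645),("bend3",118,176,.0645),("post3",115,78,.0795),("post2",424,80,.0795),("post1",731,82,.0795),("eye1",680,394,.0645),("waist1",683,331,.0645),("bend1",690,180,.0645),("collar3",124,70,.073),("collar2",424,72,.073),("collar1",725,74,.073)]:
    print(k,ray(c,(235+X/4.706,150+Y/4.706),z).round(4))
```

```text
eye3 [ 0.5633 -0.0159  0.0645]
waist3 [ 0.5637 -0.0289  0.0645]
bend3 [ 0.5634 -0.0582  0.0645]
post3 [ 0.5601 -0.0793  0.0795]
post2 [ 0.5084 -0.0798  0.0795]
post1 [ 0.4569 -0.0803  0.0795]
eye1 [ 0.4585 -0.017   0.0645]
waist1 [ 0.4588 -0.0298  0.0645]
bend1 [ 0.4596 -0.0591  0.0645]
collar3 [ 0.5598 -0.0794  0.073 ]
collar2 [ 0.5083 -0.0799  0.073 ]
collar1 [ 0.4566 -0.0804  0.073 ]
```

Posts come out 51.6 mm apart and waist–bend spacing is 29 mm, as specified, so these are good: eye 1 (0.4585,-0.017), post 1 (0.4567,-0.0803), eye 3 (0.5633,-0.0159), post 3 (0.560,-0.0793). Lowering the toe into eye 1.

Call:
{"op": "carry_out", "data": {
  "steps": [
    [-1, [0.001, 0.015, 0], 0],
    [-1, [0, 0.015, -0.01], 0],
    [-1, [0, 0.0155, -0.015], 0],
    [-1, [0, 0, -0.012], 0],
    [-1, [0, 0, 0], 0]
  ]
}}

```text
time_s: 20.58
eef_pos: [0.4613, -0.1598, 0.265]
orientation: [2.208, 0.022, -2.215]
contact_force: [1.2, -0.3, -1.5]
grip_width: 0.0251
```

Call:
{"op": "carry_out", "data": {
  "steps": [
    [-1, [0, 0, -0.01], 0],
    [-1, [0, 0, -0.01], 0],
    [-1, [0, 0, -0.005], 0],
    [-1, [0, 0, -0.004], 0],
    [-1, [0, 0, 0], 0]
  ]
}}

```text
time_s: 21.2
eef_pos: [0.4616, -0.1602, 0.2374]
orientation: [2.211, 0.021, -2.212]
contact_force: [-0.4, 0.2, -1.8]
grip_width: 0.025
```

Run:
```python
from both import *
both("b2",[],{},[.46,-.03,.08])
```

```text
tcp [ 0.4616 -0.1602  0.2374] z [-1.    -0.019  0.   ] t 21.2 F [-0.4  0.2 -1.8] 0.025015538082471804
```

View pics/b2.png

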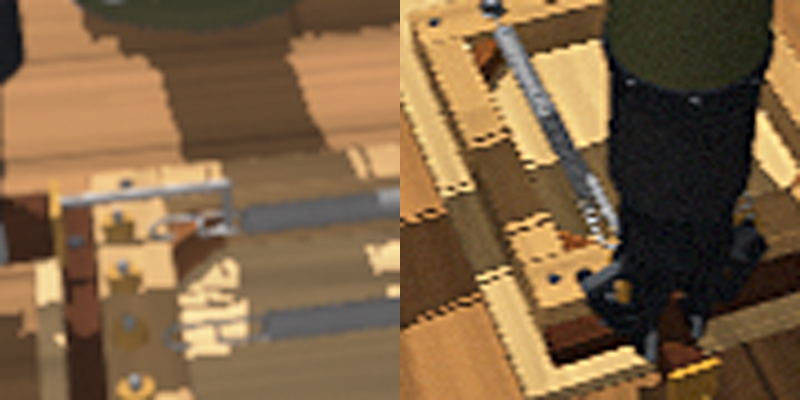

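The shank enters eye 1 with no contact force. Draw back onto the waist.

Call:
{"op": "carry_out", "data": {
  "steps": [
    [-1, [0, -0.004, 0], 0],
    [-1, [0, -0.004, 0], 0],
    [-1, [0, -0.004, 0], 0],
    [-1, [0, -0.003, 0], 0],
    [-1, [0, 0, 0], 0]
  ]
}}

```text
time_s: 21.92
eef_pos: [0.4616, -0.1754, 0.2376]
orientation: [2.212, 0.02, -2.212]
contact_force: [0.1, -0.2, -1.0]
grip_width: 0.0254
```

Call:
{"op": "carry_out", "data": {
  "steps": [
    [-1, [0, -0.003, 0], 0],
    [-1, [0, -0.003, 0], 0],
    [-1, [0, -0.003, 0], 0],
    [-1, [0, 0, 0], 0],
    [-1, [0, 0, 0], 0]
  ]
}}

```text
time_s: 22.55
eef_pos: [0.4617, -0.1833, 0.2371]
orientation: [2.213, 0.024, -2.213]
contact_force: [-1.0, 8.3, -1.5]
grip_width: 0.025
```

Spring engaged (8 N). Ease slightly, lift above the post tip, then stretch.

Call:
{"op": "carry_out", "data": {
  "steps": [
    [-1, [0, 0.004, 0.004], 0],
    [-1, [0, 0, 0.008], 0],
    [-1, [0, 0, 0.008], 0],
    [-1, [0, 0, 0.007], 0],
    [-1, [0, 0, 0], 0]
  ]
}}

```text
time_s: 23.18
eef_pos: [0.4618, -0.1799, 0.2653]
orientation: [2.213, 0.022, -2.211]
contact_force: [0.7, 5.1, -2.8]
grip_width: 0.0252
```

Call:
{"op": "carry_out", "data": {
  "steps": [
    [-1, [-0.001, -0.005, 0], 0],
    [-1, [-0.001, -0.005, 0], 0],
    [-1, [0, -0.005, 0], 0],
    [-1, [0, -0.005, 0], 0],
    [-1, [0, -0.004, 0], 0]
  ]
}}

```text
time_s: 23.8
eef_pos: [0.4597, -0.2027, 0.2635]
orientation: [2.213, 0.027, -2.215]
contact_force: [0.8, 15.6, -3.5]
grip_width: 0.0251
```

Run:
```python
from both import *
both("b3",["hook1","post1"],dict(hook1=.087,post1=.0745),[.46,-.06,.085])
```

```text
tcp [ 0.4597 -0.2027  0.2635] z [-1.    -0.02   0.001] t 23.8 F [ 0.8 15.6 -3.5] 0.025100970769814532
scene hook1 [(0.88, [271.3, 208.4], [0.5851, -0.0592, 0.087]), (0.7, [268.1, 180.3], [0.466, -0.0588, 0.087])]
scene post1 [(0.91, [259.1, 182.9], [0.4564, -0.0831, 0.0745]), (0.9, [259.8, 196.7], [0.5175, -0.0845, 0.0745]), (0.76, [262.9, 211.1], [0.5767, -0.08, 0.0745]), (0.6, [262.2, 219.5], [0.6079, -0.0835, 0.0745]), (0.56, [211.3, 184.3], [0.4416, -0.2093, 0.0745])]
side hook1 [(0.58, [325.9, 233.4], [0.4543, -0.0712, 0.087]), (0.53, [328.1, 213.8], [0.4926, 0.0074, 0.087])]
side post1 [(0.97, [325.1, 238.2], [0.4485, -0.0796, 0.0745]), (0.88, [369.0, 220.7], [0.6166, -0.0598, 0.0745]), (0.76, [357.6, 232.3], [0.5585, -0.0933, 0.0745]), (0.56, [343.3, 231.9], [0.5146, -0.0754, 0.0745])]
```

View pics/b3.png

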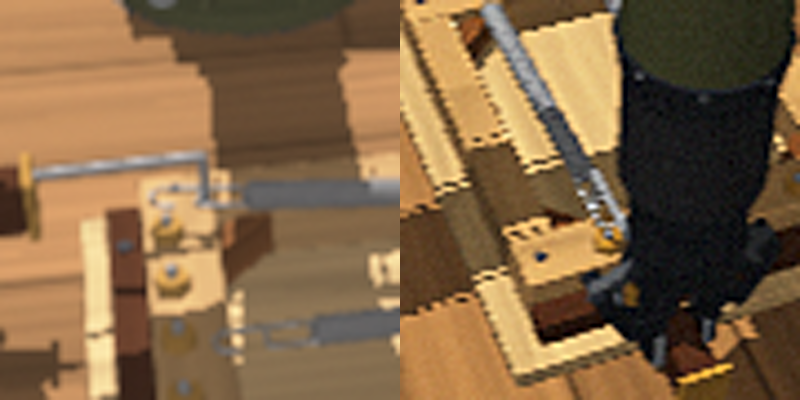

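Spring 1 lifted above its post, bend just past it (15.6 N ≈ 3 mm beyond). A little further, then down and ease back.

Call:
{"op": "carry_out", "data": {
  "steps": [
    [-1, [0, -0.003, 0], 0],
    [-1, [0, 0, -0.005], 0],
    [-1, [0, 0, -0.005], 0],
    [-1, [0, 0, -0.005], 0],
    [-1, [0, 0, 0], 0]
  ]
}}

```text
time_s: 24.72
eef_pos: [0.4596, -0.2052, 0.248]
orientation: [2.213, 0.028, -2.216]
contact_force: [-0.4, 16.0, -3.2]
grip_width: 0.0253
```

Call:
{"op": "carry_out", "data": {
  "steps": [
    [-1, [0, 0.003, 0], 0],
    [-1, [0, 0.003, 0], 0],
    [-1, [0, 0.003, 0], 0],
    [-1, [0, 0, 0], 0],
    [-1, [0, 0, 0], 0]
  ]
}}

```text
time_s: 25.35
eef_pos: [0.4597, -0.1981, 0.2498]
orientation: [2.212, 0.021, -2.212]
contact_force: [-0.2, 5.6, -1.4]
grip_width: 0.0254
```

Run:
```python
from both import *
both("b4",["hook1","post1"],dict(hook1=.0745,post1=.0745),[.46,-.06,.085])
```

```text
tcp [ 0.4597 -0.1981  0.2498] z [-1.    -0.019 -0.   ] t 25.35 F [-0.2  5.6 -1.4] 0.02535116362921286
scene hook1 [(0.83, [261.5, 182.9], [0.4574, -0.0768, 0.0745]), (0.66, [271.4, 209.6], [0.5744, -0.059, 0.0745])]
scene post1 [(0.83, [260.1, 208.5], [0.5655, -0.0863, 0.0745]), (0.67, [260.8, 195.5], [0.5128, -0.0817, 0.0745]), (0.66, [262.1, 219.0], [0.6061, -0.0837, 0.0745]), (0.61, [261.1, 182.3], [0.4545, -0.0777, 0.0745]), (0.6, [261.3, 185.1], [0.4674, -0.0779, 0.0745])]
side hook1 [(0.7, [327.1, 235.5], [0.4587, -0.0713, 0.0745])]
side post1 [(0.82, [340.8, 233.7], [0.5039, -0.0797, 0.0745]), (0.75, [369.6, 223.3], [0.6133, -0.0712, 0.0745]), (0.58, [355.2, 230.3], [0.5546, -0.0827, 0.0745]), (0.56, [328.7, 238.2], [0.4595, -0.0836, 0.0745])]
```

View pics/b4.png

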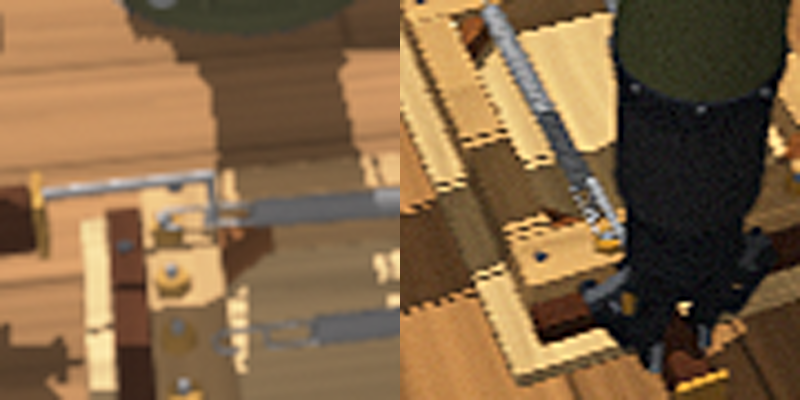

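Force dropped faster than spring rate, so the post now bears the spring; the loop shows round the pin. Advance to free the toe, then lift out.

Call:
{"op": "carry_out", "data": {
  "steps": [
    [-1, [0, 0.003, -0.002], 0],
    [-1, [0, 0.003, 0], 0],
    [-1, [0, 0.003, 0], 0],
    [-1, [0, 0.003, 0], 0],
    [-1, [0, 0, 0], 0]
  ]
}}

```text
time_s: 26.28
eef_pos: [0.4597, -0.186, 0.2478]
orientation: [2.212, 0.021, -2.212]
contact_force: [0.7, 0.1, -1.9]
grip_width: 0.0252
```

Call:
{"op": "carry_out", "data": {
  "steps": [
    [-1, [0, 0.001, 0.004], 0],
    [-1, [0, 0, 0.006], 0],
    [-1, [0, 0, 0.008], 0],
    [-1, [0, 0, 0.01], 0],
    [-1, [0, 0, 0], 0]
  ]
}}

```text
time_s: 26.9
eef_pos: [0.4599, -0.1852, 0.2771]
orientation: [2.214, 0.021, -2.209]
contact_force: [-0.7, 0.3, -1.9]
grip_width: 0.0251
```

Free of load. Now to spring 3.

Call:
{"op": "carry_out", "data": {
  "steps": [
    [-1, [0.02, 0.006, 0.01], 0],
    [-1, [0.03, 0.007, 0], 0],
    [-1, [0.03, 0.007, 0], 0],
    [-1, [0.027, 0.007, 0], 0],
    [-1, [0, 0, 0], 0]
  ]
}}

```text
time_s: 27.52
eef_pos: [0.5677, -0.1576, 0.2844]
orientation: [2.21, 0.022, -2.214]
contact_force: [-1.3, -0.1, -2.5]
grip_width: 0.025
```

Run:
```python
from both import *
both("b5",["hook1","puller_hook"],dict(hook1=.0745,puller_hook=.11),[.56,-.03,.085])
n="scene"; c=cam(n); im,d=imaging.snapshot(n)
q=models.masks_of("puller",n)[0]; v,u=np.nonzero(q["mask"]&(d>0)); P=np.array([pt(c,(a,b),d[b,a]) for a,b in zip(u,v)])
R=P[(P[:,1]>-.05)&(P[:,1]<.02)&(P[:,2]>.09)]; print(len(R),np.median(R,0),R.max(0))
```

```text
tcp [ 0.5677 -0.1576  0.2844] z [-1.    -0.02   0.002] t 27.525 F [-1.3 -0.1 -2.5] 0.024974264051369016
scene hook1 [(0.68, [263.1, 184.5], [0.4655, -0.073, 0.0745])]
scene puller_hook [(0.55, [288.8, 196.4], [0.5745, -0.0144, 0.11])]
side hook1 [(0.7, [327.8, 236.7], [0.459, -0.0768, 0.0745]), (0.52, [352.5, 229.0], [0.5484, -0.0744, 0.0745])]
side puller_hook [(0.7, [347.8, 204.8], [0.5629, 0.0036, 0.11])]
68 [ 0.56549961 -0.02143683  0.13707761] [ 0.56828394 -0.01397846  0.14237135]
```

View pics/b5.png

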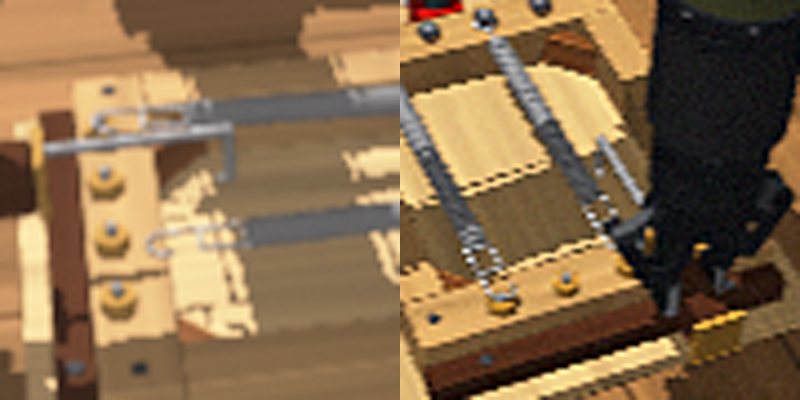

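Spring 1 sits round its post; the puller hangs above eye 3 (shank at crop (230,150), eye at (215,235)). Lower in and draw back.

Call:
{"op": "carry_out", "data": {
  "steps": [
    [-1, [0, 0, -0.01], 0],
    [-1, [0, 0, -0.012], 0],
    [-1, [0, 0, -0.01], 0],
    [-1, [0, 0, -0.01], 0],
    [-1, [0, 0, 0], 0]
  ]
}}

```text
time_s: 28.55
eef_pos: [0.5663, -0.1581, 0.2423]
orientation: [2.209, 0.021, -2.214]
contact_force: [0.6, -0.1, -2.0]
grip_width: 0.0251
```

Call:
{"op": "carry_out", "data": {
  "steps": [
    [-1, [0, 0, -0.007], 0],
    [-1, [0, 0, 0], 0],
    [-1, [0, -0.005, 0], 0],
    [-1, [0, -0.005, 0], 0],
    [-1, [0, -0.003, 0], 0]
  ]
}}

```text
time_s: 29.18
eef_pos: [0.5667, -0.1716, 0.2368]
orientation: [2.212, 0.02, -2.212]
contact_force: [0.4, -0.1, -1.9]
grip_width: 0.0251
```

Call:
{"op": "carry_out", "data": {
  "steps": [
    [-1, [0, -0.003, 0], 0],
    [-1, [0, -0.002, 0], 0],
    [-1, [0, -0.002, 0], 0],
    [-1, [0, 0, 0], 0],
    [-1, [0, 0, 0], 0]
  ]
}}

```text
time_s: 29.8
eef_pos: [0.5667, -0.1777, 0.2365]
orientation: [2.212, 0.022, -2.212]
contact_force: [-0.8, 5.0, -1.6]
grip_width: 0.025
```

Engaged at 5 N. Lift and stretch.

Call:
{"op": "carry_out", "data": {
  "steps": [
    [-1, [0, 0, 0.006], 0],
    [-1, [0, 0, 0.007], 0],
    [-1, [0, 0, 0.007], 0],
    [-1, [0, 0, 0.007], 0],
    [-1, [-0.001, -0.003, 0], 0]
  ]
}}

```text
time_s: 30.42
eef_pos: [0.5659, -0.1809, 0.2647]
orientation: [2.213, 0.022, -2.21]
contact_force: [-0.2, 6.4, -3.4]
grip_width: 0.0253
```

Call:
{"op": "carry_out", "data": {
  "steps": [
    [-1, [-0.001, -0.005, 0], 0],
    [-1, [-0.001, -0.005, 0], 0],
    [-1, [-0.001, -0.005, 0], 0],
    [-1, [0, -0.004, 0], 0],
    [-1, [0, 0, 0], 0]
  ]
}}

```text
time_s: 31.05
eef_pos: [0.5627, -0.1986, 0.2629]
orientation: [2.213, 0.026, -2.214]
contact_force: [0.1, 13.4, -2.8]
grip_width: 0.0253
```

Run:
```python
from both import *
both("b6",["hook1"],dict(hook1=.087),[.56,-.06,.085])
```

```text
tcp [ 0.5627 -0.1986  0.2629] z [-1.    -0.02   0.001] t 31.05 F [ 0.1 13.4 -2.8] 0.025260746943190117
scene hook1 [(0.8, [262.0, 182.9], [0.4752, -0.0754, 0.087]), (0.8, [258.7, 199.7], [0.5456, -0.0876, 0.087])]
side hook1 [(0.67, [324.2, 235.8], [0.4455, -0.0787, 0.087]), (0.42, [355.6, 227.0], [0.5565, -0.0794, 0.087])]
```

View pics/b6.png

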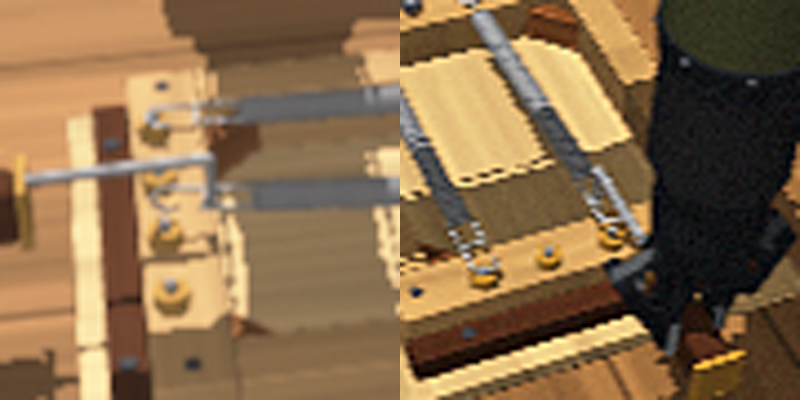

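Spring 3 lifted, hook above and just behind its post (13.4 N, needs ~17). Pull 7 mm more, lower, ease.

Call:
{"op": "carry_out", "data": {
  "steps": [
    [-1, [0, -0.004, 0], 0],
    [-1, [0, -0.003, 0], 0],
    [-1, [0, 0, 0], 0],
    [-1, [0, 0, -0.005], 0],
    [-1, [0, 0, -0.005], 0]
  ]
}}

```text
time_s: 31.88
eef_pos: [0.5629, -0.2049, 0.2527]
orientation: [2.213, 0.028, -2.214]
contact_force: [0.1, 16.8, -3.5]
grip_width: 0.0252
```

Call:
{"op": "carry_out", "data": {
  "steps": [
    [-1, [0, 0, -0.005], 0],
    [-1, [0, 0, 0], 0],
    [-1, [0, 0.003, 0], 0],
    [-1, [0, 0.003, 0], 0],
    [-1, [0, 0.003, 0], 0]
  ]
}}

```text
time_s: 32.5
eef_pos: [0.5628, -0.1973, 0.2488]
orientation: [2.212, 0.023, -2.212]
contact_force: [0.8, 3.3, -3.7]
grip_width: 0.0252
```

Call:
{"op": "carry_out", "data": {
  "steps": [
    [-1, [0, 0, 0], 0],
    [-1, [0, 0, 0], 0],
    [-1, [0, 0, 0], 0],
    [-1, [0, 0, 0], 0],
    [-1, [0, 0, 0], 0]
  ]
}}

```text
time_s: 33.12
eef_pos: [0.5627, -0.1976, 0.2487]
orientation: [2.212, 0.023, -2.212]
contact_force: [0.4, 7.5, -3.4]
grip_width: 0.0253
```

Call:
{"op": "carry_out", "data": {
  "steps": [
    [-1, [0, 0.003, -0.002], 0],
    [-1, [0, 0.003, 0], 0],
    [-1, [0, 0.003, 0], 0],
    [-1, [0, 0.003, 0], 0],
    [-1, [0, 0, 0], 0]
  ]
}}

```text
time_s: 33.75
eef_pos: [0.5627, -0.186, 0.2468]
orientation: [2.212, 0.021, -2.212]
contact_force: [0.1, -0.6, -2.0]
grip_width: 0.0248
```

Call:
{"op": "carry_out", "data": {
  "steps": [
    [-1, [0, 0.001, 0.004], 0],
    [-1, [0, 0, 0.006], 0],
    [-1, [0, 0, 0.01], 0],
    [-1, [0, 0, 0.02], 0],
    [-1, [0, 0, 0.015], 0]
  ]
}}

```text
time_s: 34.38
eef_pos: [0.5628, -0.1852, 0.3041]
orientation: [2.214, 0.02, -2.209]
contact_force: [0.7, 0.1, -1.7]
grip_width: 0.0254
```

Both springs appear seated. Lay the puller on the mat.

Call:
{"op": "carry_out", "data": {
  "steps": [
    [-1, [-0.018, -0.049, 0], 0],
    [-1, [-0.018, -0.049, 0], 0],
    [-1, [-0.018, -0.049, 0], 0],
    [-1, [-0.018, -0.049, 0], 0],
    [-1, [-0.016, -0.049, 0], 0]
  ]
}}

```text
time_s: 35.0
eef_pos: [0.4739, -0.4317, 0.3031]
orientation: [2.213, 0.02, -2.21]
contact_force: [0.7, 0.3, -1.4]
grip_width: 0.0252
```

Call:
{"op": "carry_out", "data": {
  "steps": [
    [-1, [0, 0, -0.03], 0],
    [-1, [0, 0, -0.04], 0],
    [-1, [0, 0, -0.03], 0],
    [-1, [0, 0, -0.01], 0],
    [-1, [0, 0, -0.005], 0]
  ]
}}

```text
time_s: 35.62
eef_pos: [0.475, -0.4304, 0.1877]
orientation: [2.212, 0.02, -2.211]
contact_force: [0.8, 0.8, -1.2]
grip_width: 0.0254
```

Call:
{"op": "carry_out", "data": {
  "steps": [
    [-1, [0, 0, -0.002], 0],
    [-1, [0, 0, -0.002], 0],
    [-1, [0, 0, 0], 0],
    [-1, [0, 0, 0], 0],
    [-1, [0, 0, 0], 0]
  ]
}}

```text
time_s: 36.25
eef_pos: [0.4752, -0.4303, 0.1858]
orientation: [2.213, 0.019, -2.208]
contact_force: [-2.7, 3.9, 6.7]
grip_width: 0.025
```

Touching the mat. Release, rise, and look at the rail from above.

Call:
{"op": "carry_out", "data": {
  "steps": [
    [1, [0, 0, 0], 0],
    [1, [0, 0, 0], 0],
    [1, [0, 0, 0], 0],
    [1, [0, 0, 0], 0],
    [1, [0, 0, 0], 0]
  ]
}}

```text
time_s: 36.88
eef_pos: [0.4746, -0.4301, 0.1826]
orientation: [2.212, 0.021, -2.212]
contact_force: [-0.2, 0.8, 0.3]
grip_width: 0.0854
```

Call:
{"op": "carry_out", "data": {
  "steps": [
    [1, [0, 0, 0.03], 0],
    [1, [0, 0, 0.05], 0],
    [1, [0, 0, 0.04], 0],
    [1, [0.005, 0.06, 0.02], 0],
    [1, [0.005, 0.06, 0], 0]
  ]
}}

```text
time_s: 37.5
eef_pos: [0.4846, -0.3103, 0.3246]
orientation: [2.216, 0.017, -2.208]
contact_force: [1.1, 0.3, -0.4]
grip_width: 0.0854
```

Call:
{"op": "carry_out", "data": {
  "steps": [
    [1, [0.005, 0.06, 0], 0],
    [1, [0.005, 0.06, 0], 0],
    [1, [0.005, 0.06, 0], 0],
    [1, [0.005, 0.06, 0], 0],
    [1, [0, 0, 0], 0]
  ]
}}

```text
time_s: 38.12
eef_pos: [0.5047, -0.0676, 0.3226]
orientation: [2.21, 0.028, -2.209]
contact_force: [-0.3, 0.6, -0.3]
grip_width: 0.0851
```

Run:
```python
from look import *
Z["hook1"]=.0745
c,im,d,o=look(["post1","hook1"],"w9",Z)
u,v=proj(c,[.51,-.04,.07]).astype(int); print(u,v)
cv2.imwrite("pics/w9c.png",cv2.resize(im[v-65:v+65,u-85:u+85],(784,600),interpolation=cv2.INTER_CUBIC))
for n in ("side","scene"):
    imaging.snapshot(n); cc=cam(n)
    for k,z in (("puller",.004),("puller_hook",.009),("lever_ball",.084),("lever_pivot",.084)):
        print(n,k,[(round(q["conf"],2),ray(cc,q["xy"],z).round(4).tolist()) for q in models.mark_of(k,n) if q["conf"]>.3])
```

```text
tcp [ 0.5046 -0.0693  0.3226] z [-1.    -0.023 -0.   ] t 38.175 F [-0.1 -0.9  0. ]
post1 [(0.89, [244.2, 189.3], [0.5608, -0.0809, 0.0745]), (0.77, [172.3, 188.9], [0.6122, -0.08, 0.0745]), (0.67, [383.3, 192.1], [0.4612, -0.0813, 0.0745]), (0.56, [319.2, 192.3], [0.5072, -0.08, 0.0745])]
hook1 [(0.85, [246.2, 194.1], [0.5596, -0.0774, 0.0745]), (0.64, [387.2, 198.3], [0.458, -0.0767, 0.0745])]
314 240
side puller [(0.94, [0.4714, -0.4354, 0.004])]
side puller_hook [(0.97, [0.4709, -0.2765, 0.009]), (0.53, [0.467, -0.4071, 0.009])]
side lever_ball [(0.53, [0.4584, 0.2871, 0.084])]
side lever_pivot [(0.41, [0.5387, 0.2685, 0.084])]
scene puller [(0.82, [0.4753, -0.4412, 0.004])]
scene puller_hook [(0.65, [0.474, -0.2838, 0.009])]
scene lever_ball [(0.68, [0.5912, 0.2096, 0.084])]
scene lever_pivot [(0.71, [0.5489, 0.2636, 0.084])]
```

View pics/w9c.png

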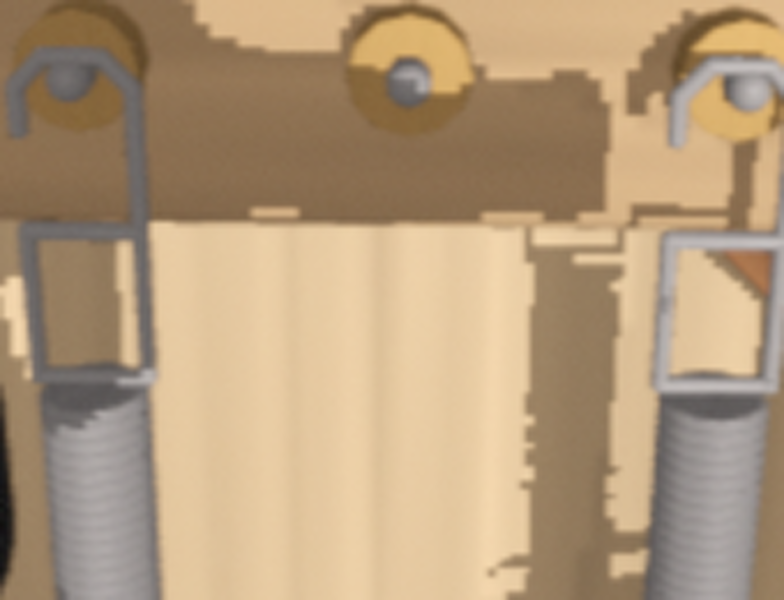

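Both end hooks sit round their pins on the collars (pins at (68,78) and (748,90) inside the bends); the puller lies on the mat. Now open the clamp: closed fingers in between rail and lever, then sweep it back.

Call:
{"op": "carry_out", "data": {
  "steps": [
    [-1, [-0.0055, 0.052, 0], 0],
    [-1, [-0.0055, 0.052, 0], 0],
    [-1, [-0.0055, 0.052, 0], 0],
    [-1, [-0.0055, 0.052, 0], 0],
    [-1, [-0.0055, 0.052, 0], 0]
  ]
}}

```text
time_s: 39.4
eef_pos: [0.4766, 0.1906, 0.3226]
orientation: [2.212, 0.021, -2.212]
contact_force: [1.3, 1.0, 0.8]
grip_width: -0.0003
```

Call:
{"op": "carry_out", "data": {
  "steps": [
    [-1, [-0.0055, 0.0525, 0], 0],
    [-1, [0, 0, 0], 0],
    [-1, [0, 0, -0.03], 0],
    [-1, [0, 0, -0.03], 0],
    [-1, [0, 0, -0.017], 0]
  ]
}}

```text
time_s: 40.02
eef_pos: [0.4715, 0.2406, 0.2438]
orientation: [2.21, 0.019, -2.213]
contact_force: [-0.5, 0.0, -0.1]
grip_width: 0.0001
```

Run:
```python
from look import *
look(["lever_pivot","lever_ball"],"w10",Z)
```

```text
tcp [0.4711 0.2405 0.2419] z [-1.    -0.018  0.004] t 40.075 F [-0.1 -0.3 -2.3]
lever_pivot []
lever_ball []
```

Call:
{"op": "carry_out", "data": {
  "steps": [
    [-1, [0, 0.008, 0.001], 0],
    [-1, [0, 0.008, 0], 0],
    [-1, [-0.0005, 0.012, 0], 0],
    [-1, [-0.0005, 0.011, 0], 0],
    [-1, [0.003, 0.011, 0], 0]
  ]
}}

```text
time_s: 40.8
eef_pos: [0.4734, 0.2922, 0.2462]
orientation: [2.211, 0.021, -2.212]
contact_force: [-0.2, -4.0, 0.4]
grip_width: 0.0003
```

Call:
{"op": "carry_out", "data": {
  "steps": [
    [-1, [0.004, 0.011, 0], 0],
    [-1, [0.007, 0.009, 0], 0],
    [-1, [0.007, 0.009, 0], 0],
    [-1, [0.009, 0.006, 0], 0],
    [-1, [0.01, 0.006, 0], 0]
  ]
}}

```text
time_s: 41.42
eef_pos: [0.5112, 0.3329, 0.2463]
orientation: [2.212, 0.021, -2.212]
contact_force: [-2.4, -1.5, -0.2]
grip_width: 0.0
```

Call:
{"op": "carry_out", "data": {
  "steps": [
    [-1, [0.004, 0, 0], 0],
    [-1, [0.004, 0, 0], 0],
    [-1, [0.003, 0, 0], 0],
    [-1, [0, 0, 0], 0],
    [-1, [0, 0, 0], 0]
  ]
}}

```text
time_s: 42.05
eef_pos: [0.5164, 0.3337, 0.2457]
orientation: [2.192, 0.022, -2.227]
contact_force: [-42.0, -1.7, 17.9]
grip_width: 0.0
```

Run:
```python
from look import *
look(["lever_pivot","lever_ball"],"w11",Z)
```

```text
tcp [0.5164 0.3337 0.2458] z [-1.    -0.022  0.015] t 42.1 F [-42.6  -0.9  18.4]
lever_pivot [(0.66, [280.7, 133.6], [0.5317, 0.2711, 0.084])]
lever_ball []
```

Lever is hard on its open stop. Back off, rise, and go over the jaw.

Call:
{"op": "carry_out", "data": {
  "steps": [
    [-1, [-0.02, 0, 0], 0],
    [-1, [0, 0, 0.04], 0],
    [-1, [0, 0, 0.05], 0],
    [1, [0.015, -0.033, 0], 0],
    [1, [0.014, -0.034, 0], 0]
  ]
}}

```text
time_s: 42.82
eef_pos: [0.5313, 0.2653, 0.3376]
orientation: [2.215, 0.025, -2.21]
contact_force: [0.1, -0.2, -1.0]
grip_width: 0.0357
```

Call:
{"op": "carry_out", "data": {
  "steps": [
    [1, [0, 0, 0], 0],
    [1, [0, 0, 0], 0],
    [1, [0, 0, 0], 0],
    [1, [0, 0, 0], 0],
    [1, [0, 0, 0], 0]
  ]
}}

```text
time_s: 43.45
eef_pos: [0.5304, 0.2659, 0.3363]
orientation: [2.211, 0.022, -2.212]
contact_force: [0.3, 0.1, -0.9]
grip_width: 0.085
```

Run:
```python
from look import *
look(["lever_pivot","lever_ball","jaw_grip"],"w12",Z)
```

```text
tcp [0.5304 0.2658 0.3363] z [-1.   -0.02  0.  ] t 43.5 F [ 0.7 -0.5  0.2]
lever_pivot [(0.98, [322.1, 212.1], [0.5302, 0.2699, 0.084])]
lever_ball [(0.87, [320.1, 309.8], [0.5303, 0.3556, 0.084])]
jaw_grip [(0.67, [320.8, 199.0], [0.5314, 0.2721, 0.044])]
```

Call:
{"op": "carry_out", "data": {
  "steps": [
    [1, [0, 0, -0.03], 0],
    [1, [0, 0, -0.035], 0],
    [1, [0, 0, -0.035], 0],
    [1, [0, 0, -0.023], 0],
    [1, [0, 0, 0], 0]
  ]
}}

```text
time_s: 44.28
eef_pos: [0.53, 0.265, 0.2113]
orientation: [2.207, 0.018, -2.214]
contact_force: [-0.1, -0.5, -0.5]
grip_width: 0.0854
```

Call:
{"op": "carry_out", "data": {
  "steps": [
    [-1, [0, 0, 0], 0],
    [-1, [0, 0, 0], 0],
    [-1, [0, 0, 0], 0],
    [-1, [0, 0, 0], 0],
    [-1, [0, 0, 0], 0]
  ]
}}

```text
time_s: 44.9
eef_pos: [0.5315, 0.2657, 0.2155]
orientation: [2.217, 0.023, -2.208]
contact_force: [4.4, -0.1, 5.5]
grip_width: 0.0424
```

Call:
{"op": "carry_out", "data": {
  "steps": [
    [-1, [0, 0.015, 0], 0],
    [-1, [0, 0.015, 0], 0],
    [-1, [0, 0.015, 0], 0],
    [-1, [0, 0.015, 0], 0],
    [-1, [0, 0.006, 0], 0]
  ]
}}

```text
time_s: 45.52
eef_pos: [0.5312, 0.3313, 0.2155]
orientation: [2.214, 0.02, -2.209]
contact_force: [2.3, -5.4, 9.2]
grip_width: 0.0425
```

Call:
{"op": "carry_out", "data": {
  "steps": [
    [-1, [0, 0.003, 0], 0],
    [-1, [0, 0.002, 0], 0],
    [-1, [0, 0.002, 0], 0],
    [-1, [0, 0, 0], 0],
    [-1, [0, 0, 0], 0]
  ]
}}

```text
time_s: 46.15
eef_pos: [0.5313, 0.3367, 0.2156]
orientation: [2.212, 0.016, -2.209]
contact_force: [1.3, -8.5, 9.9]
grip_width: 0.0427
```

Call:
{"op": "carry_out", "data": {
  "steps": [
    [-1, [0, 0.003, 0], 0],
    [-1, [0, 0.002, 0], 0],
    [-1, [0, 0, 0], 0],
    [-1, [0, 0, 0], 0],
    [-1, [0, 0, 0], 0]
  ]
}}

```text
time_s: 46.78
eef_pos: [0.5317, 0.3384, 0.2155]
orientation: [2.206, 0.005, -2.208]
contact_force: [-1.1, -24.1, 14.6]
grip_width: 0.0426
```

Jaw is on its rear stop (24 N). Relax, release, rise and check all.

Call:
{"op": "carry_out", "data": {
  "steps": [
    [-1, [0, -0.004, 0], 0],
    [1, [0, 0, 0], 0],
    [1, [0, 0, 0], 0],
    [1, [0, 0, 0], 0],
    [1, [0, 0, 0], 0]
  ]
}}

```text
time_s: 47.4
eef_pos: [0.5304, 0.3398, 0.2131]
orientation: [2.211, 0.021, -2.212]
contact_force: [-0.6, -0.0, -0.0]
grip_width: 0.0855
```

Call:
{"op": "carry_out", "data": {
  "steps": [
    [1, [0, 0, 0.03], 0],
    [1, [0, 0, 0.05], 0],
    [1, [0, 0, 0.05], 0],
    [1, [0, -0.04, 0], 0],
    [1, [0, 0, 0], 0]
  ]
}}

```text
time_s: 48.02
eef_pos: [0.5306, 0.2981, 0.3446]
orientation: [2.214, 0.021, -2.212]
contact_force: [0.6, 0.1, -0.4]
grip_width: 0.0853
```

Run:
```python
from both import *
look(["lever_pivot","lever_ball","jaw_grip"],"w13",Z)
both("b9",["puller","puller_hook","mat","hook1","post1","wax_tin","tack_box","mallet"],dict(puller=.004,puller_hook=.009,mat=.004,hook1=.0745,post1=.0745,wax_tin=0,tack_box=0,mallet=0),[.5,-.06,.08])
```

```text
tcp [0.5305 0.2989 0.3437] z [-1.    -0.018 -0.   ] t 48.075 F [ 1.4  0.6 -0.4]
lever_pivot [(0.9, [318.9, 252.3], [0.5327, 0.3398, 0.084])]
lever_ball [(0.68, [322.3, 341.3], [0.5285, 0.4273, 0.084])]
jaw_grip [(0.95, [322.2, 233.0], [0.5302, 0.3403, 0.044])]
tcp [0.5305 0.3    0.3428] z [-1.    -0.019  0.001] t 48.225 F [-0.8  0.5 -0.2] 0.08572075111506268
scene puller [(0.97, [124.5, 219.1], [0.4629, -0.4449, 0.004]), (0.48, [138.1, 219.8], [0.4718, -0.4089, 0.004])]
scene puller_hook [(0.75, [188.6, 213.5], [0.4738, -0.2778, 0.009])]
scene mat []
scene hook1 [(0.86, [261.9, 205.7], [0.5552, -0.0813, 0.0745]), (0.54, [261.0, 184.9], [0.4664, -0.0786, 0.0745])]
scene post1 [(0.86, [258.2, 182.7], [0.455, -0.0855, 0.0745]), (0.82, [262.0, 195.1], [0.5116, -0.0785, 0.0745]), (0.66, [262.7, 210.2], [0.5732, -0.0803, 0.0745]), (0.57, [261.1, 221.8], [0.6159, -0.0866, 0.0745])]
scene wax_tin [(0.97, [157.3, 282.4], [0.6975, -0.3296, 0.0])]
scene tack_box [(0.79, [188.7, 181.4], [0.3088, -0.2927, 0.0])]
scene mallet [(0.74, [460.9, 170.5], [0.3902, 0.5425, 0.0])]
side puller [(0.66, [380.0, 345.6], [0.4765, -0.4346, 0.004]), (0.59, [323.9, 178.7], [0.5778, 0.2684, 0.004])]
side puller_hook [(0.92, [358.9, 299.0], [0.4802, -0.2861, 0.009])]
side mat [(0.59, [369.8, 332.7], [0.4662, -0.3913, 0.004])]
side hook1 [(0.57, [326.5, 233.5], [0.4599, -0.0626, 0.0745]), (0.5, [358.1, 231.3], [0.5618, -0.09, 0.0745])]
side post1 [(0.87, [342.9, 236.1], [0.5064, -0.0915, 0.0745]), (0.7, [371.0, 223.1], [0.6182, -0.072, 0.0745]), (0.69, [356.4, 226.5], [0.5653, -0.0688, 0.0745]), (0.61, [323.0, 238.5], [0.4416, -0.0784, 0.0745])]
side wax_tin [(0.63, [427.7, 291.3], [0.6959, -0.332, 0.0]), (0.57, [308.0, 319.7], [0.3152, -0.2912, 0.0])]
side tack_box [(0.67, [306.8, 319.5], [0.3121, -0.2894, 0.0])]
side mallet [(0.67, [309.0, 155.6], [0.5721, 0.4394, 0.0])]
```

```bash
python3 -c "
from bench import job; print(job.sign_off())"
```

```text
the job is handed in; nothing more can be done
None
```

The job is handed in. Two springs were present, on places 1 and 3, and both are hooked on their posts. Sign-off gave no verdict.

**What I did**
- Slid the jaw home and swung the lever to its locked stop. Both stops pushed back with about 31 N.
- Found the puller had been knocked aside, located it again and gripped it there.
- Stretched springs 1 and 3 over their posts with the puller.
- Laid the puller on the mat, swung the lever to its open stop, slid the jaw back and backed clear.

**What the last checks showed**
- **Springs:** a close wrist view before I opened the clamp showed both bends down round their pins, about 1–2 mm off centre sideways. I did not repeat this close view after opening the clamp, and nothing came near the springs in between. The final scene camera agreed. The final side camera put the hook 1 mark about 16 mm off along the spring, which I took as noise from that coarse view.
- **Clamp:** the pivot had moved 70 mm back from home and pushed 24 N against the rear stop. The lever read about 0.03 rad.
- **Puller:** it lies with its handle's middle about 30–55 mm from the mat centre, depending on the camera.
- **Bystanders:** the tin and the green box read within about 10 mm of where they started. The hammer's scene reading moved about 16 mm, which I put down to noise since nothing touched it. Its side reading jumped to the wrong object, close to its second-choice mark at the start.
- **Force:** the fingertips pressed the lever at its open stop with up to 42 N along one axis (46 N in all). That is above the 40 N limit set for the arm and the gripper's body, though only the fingertips were in contact.

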